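# Free the clamped test coupon behind the bottles and put the bottles back

## Task

Fetch the clamped metal test coupon from behind the three vessels: first move the squeeze bottle, the small dropper bottle and the jar over to the metal side tray, always upright; then swing the clamp bar more than halfway up to upright and leave it up, slide the coupon straight out from beneath it, and lay it flat on the middle of the dark pad, lengthwise along it. Only then put each vessel back upright on the same spot of the station from which it came.

Things in the scene. Friction and masses are not known exactly. Their poses are not given: they have to be found in the camera images.
- staining_jar: wide squat jar with a clear body of 54 mm diameter and a white screw cap of 57 mm, 99 mm tall; grip the body below 75 mm. Loose. Origin: centre of its underside, z up. At the start it stands on one of the three spots of the station (which one varies).
- reagent_yellow: squeeze bottle, diameter 45 mm, with a black nozzle cap, 141 mm tall overall; grip only the round body, below 92 mm. Loose. Origin: centre of its underside, z up. Starts on one of the three spots.
- immersion_oil: small dropper bottle, diameter 24 mm, with a black dropper cap, 80 mm tall overall; grip only the glass body, below 45 mm (so a wide gripper body comes down between the taller neighbours if they are still there). Loose. Origin: centre of its underside, z up. Starts on one of the three spots.
- coupon: loose flat steel test coupon, 110 (x) x 30 (y) x 8 (z) mm, 90 g, with a 15 mm hole 20 mm from its middle towards +x. Origin: centre of its underside. It starts in the station's channel, underside 32 mm above the bench, x along the station's x; its -x end sticks out 45 mm in front of the channel: grip it there across its width. The clamp bar's pin stands in its hole.
- station: fixed grey station; place and yaw vary. Origin on the bench, x axis away from the robot. Front board 6 mm high, x -125 to -50, y -122 to 122 mm, with three dark round spots of 60 mm diameter at x = -90 and y = -90, 0 and 90 mm, on which the vessels stand (6 mm above the bench). Behind it a narrow board (90 mm wide, 6 mm high) carries the aluminium channel, along x at y = 0.
- clamp_bar (a joint): hinge of the steel clamp bar over the channel; 0 = down (locked), grows as the bar's front end swings up and back, to 1.7 rad at most. Stiff (about 0.12 N m): it stays where it is left. Axis: the station's y through station point x = 90, z = 55 mm. Starts down (0 to 0.04). From 0.3 rad on its pin is clear of the coupon.
- clamp_grip (a point): point on the axis of the black upright round post (16 mm diameter) on the bar's front end, 14 mm below the post's top and 22 mm above the bar (11 mm wide); at joint 0 it is at station x = 0, y = 0, z = 83 mm, 90 mm in front of the hinge axis and 28 mm above it. Pinch the post along the station's y; it turns between the fingers as the bar swings.
- channel_mouth (a point): middle of the channel's front opening, on its floor, at station x = 0, y = 0, z = 32 mm. The channel runs from here 72 mm to the station's +x; it is 60 mm wide outside, its top 48 mm above the bench. The coupon has 2.5 mm of play on each side and 3.5 mm under the lips, which keep it from being lifted: it comes out only straight to the station's -x and is free after 72 mm of sliding.
- side_tray: fixed shallow metal tray, outside 170 (x) x 150 (y) mm, rim 12 mm high and 4 mm thick, floor 4 mm above the bench. Origin: on the bench under its middle. It lies to the left or to the right of the station. The vessels are set aside here, anywhere inside the rim.
- pad: fixed white plate 170 (x) x 85 (y) mm, 6 mm high, with a dark pad of 150 x 65 mm on it, whose top is 8 mm above the bench. Origin: on the bench under its middle. It lies on the other side of the station from the tray. The coupon goes on its middle, coupon x along pad x, either way round.

How it is judged:
On the way, in this order (a step that is already met when the one before it is completed fails the run):
1. all three vessels stand upright in the side tray (x of immersion_oil in the frame of side_tray between -0.08 and 0.08 m and y of immersion_oil in the frame of side_tray between -0.07 and 0.07 m and height (world z) of each of immersion_oil, reagent_yellow, staining_jar below 0.02 m and angle between each of immersion_oil, reagent_yellow, staining_jar's own z axis and vertical below 0.1 rad and x of reagent_yellow in the frame of side_tray between -0.08 and 0.08 m and y of reagent_yellow in the frame of side_tray between -0.07 and 0.07 m and x of staining_jar in the frame of side_tray between -0.08 and 0.08 m and y of staining_jar in the frame of side_tray between -0.07 and 0.07 m), for 0.2 s.
2. the clamp bar is swung up (value of joint clamp_bar above 0.6 rad), for 0.2 s.
3. the coupon lies released on the middle of the pad while the vessels still stand in the tray (all of step 1 and x of coupon in the frame of pad between -0.015 and 0.015 m and y of coupon in the frame of pad between -0.012 and 0.012 m and z of coupon in the frame of pad below 0.012 m and angle between coupon's own z axis and vertical below 0.06 rad and angle between the x axis of coupon and the x axis of pad, either way round below 0.17 rad and contact force between coupon and the fingers below 0.3 N), for 0.2 s.
At the end, for the whole second after the job is handed in: Each vessel stands upright, released and at rest within 15 mm of where it stood at the start; the coupon lies flat and released on the pad, its middle within 15 mm lengthwise and 12 mm crosswise of the pad's middle and within 0.17 rad of its length; the clamp bar is up (beyond 0.6 rad) (distance of each of immersion_oil, reagent_yellow, staining_jar from where it was at the start of the episode below 0.015 m and angle between each of immersion_oil, reagent_yellow, staining_jar's own z axis and vertical below 0.1 rad and linear speed of each of immersion_oil, reagent_yellow, staining_jar, coupon below 0.02 m/s and x of coupon in the frame of pad between -0.015 and 0.015 m and y of coupon in the frame of pad between -0.012 and 0.012 m and z of coupon in the frame of pad below 0.012 m and angle between coupon's own z axis and vertical below 0.06 rad and angle between the x axis of coupon and the x axis of pad, either way round below 0.17 rad and contact force between coupon and the fingers below 0.3 N and value of joint clamp_bar above 0.6 rad); the robot touches nothing.
It fails at once if a vessel is tipped (angle between any of immersion_oil, reagent_yellow, staining_jar's own z axis and vertical above 0.5 rad).
It also fails if it takes over 144 s, if anything falls off the work surface, if the arm or the gripper's body presses on something with over 40 N, if the wrist force passes 120 N, or if a joint passes its speed limit or range.

## Robot

A 6-joint arm with a two-finger parallel gripper is mounted at the origin on a cart in front of the work surface, level with it; the furniture and walls round the work are solid. World frame = base frame: x ahead of the robot, y to its left, z up, the work surface at z = 0. Lengths are in m, angles in rad, forces in N, time in s.
With the tool pointing down it reaches from about 0.25 to 0.775 m from the base axis. Payload 4 kg.
Tool frame: the origin (TCP) lies between the finger pads; the fingertips stand 14 mm ahead of it and the grasp point (between the pads) lies 5 mm behind it; z points along the fingers, y is the direction in which the jaws open and shut (so a half turn about z gives the same grasp; the last joint's range is limited). The gripper opens to 94 mm and grips with 3 to 60 N. Pads are 16 mm wide; open, the fingers measure 119 mm over their backs; the gripper's body (75 mm by 177 mm) begins 78 mm behind the grasp point.
Start: joints at [1.035, 0.087, 1.371, -0, 1.684, -0.103], TCP at [0.231, 0.499, 0.22] pointing down, gripper open.
Joint ranges: [-3.1, 3.1], [-0.76, 2.03], [0.27, 2.55], [-1.08, 4.22], [0.17, 2.65], [-2.57, 2.57]. Speed limits (rad/s): [2.79, 2.79, 3.14, 3.14, 3.14, 3.14].

## Interface

Orientations are given as [roll, pitch, yaw] about the fixed x, y, z axes, in that order (R = Rz(yaw) Ry(pitch) Rx(roll)).
In Python, from bench import robot, cams, spotter gives the robot as it stands.
- The arm moves only by the shell command python3 -m inch 'ROWS'. ROWS is JSON, a list of rows, each an object of numbers: "grip": the opening, from 0 (shut) to 1 (fully open); "dx", "dy", "dz": the shift along the tool's x, y, z in units of 25 mm (1.0 is 25 mm); "rx", "ry", "rz": the turn, a rotation vector about the tool's x, y, z in units of 5 degrees (1.0 is 5 degrees). A call has 1 to 12 rows; each row shifts and turns the pose as measured when the row begins, along the tool's axes as they then stand; what a row does not reach is not made up. A row lasts 1/8 s, in which the tool goes at most 62.5 mm and 10.7 degrees, less where a joint would pass 70% of its speed; a pose out of reach is approached as far as the arm can. A call is refused whole if a number of a shift passes 1 or a number of a turn 1, either way. A call with a gripper value outside its range is refused whole. The fingers move at their own pace and stop on an object; the grip force is fixed at half the most. Time passes only in rows, so rows that do not move let the fingers close. It gives the time, the measured TCP pose, the force and the opening at its end, in the units of the state.
- robot.get_obs(): the state, without advancing time (a new reading comes with each control period).
- cams.snapshot(name): name is "scene" or "side" or "wrist"; returns a dict with "frame" (400x640x3 uint8, red, green, blue), "intrinsics" (3x3 intrinsics, pixels), "k1" (the pictures are not rectified: a ray, as slopes to the right and down, at radius r is drawn at 1 + k1 r^2 times it, then the intrinsics apply), "eye" and "orientation" of the camera in the world. Camera axes: x right, y up, looking along -z (the intrinsics and any distortion apply to the point x, -y, -z); pixel columns grow to the right and rows downward; lengths in m; the calibration is good to about 2 mm. A picture is of the moment at which its call begins. There is no depth.
- robot.close_job(): hands the job in, once; it reports no verdict.
Trained networks look in a picture, given as the dict that the camera call returned (one of the last four; its "shot" number tells which), for a name from the list of things; names that differ only in an ending like _2 or _b are one class to them, and where a whole thing is asked for, a point or a joint stands for the part that bears it (a point fixed in the world has none). Each returns a list of dicts, best first, with "score" (0 to 1); they miss things now and then, are a little off and sometimes report something else, mostly with a low value. They report only what shows in the picture. A call takes as long as a camera call.
- spotter.regions_of(picture, query): "pixels" (400x640 bool, what is visible of it) and "extent" ([left, top, right, bottom] in pixels, round what is visible of it).
- spotter.place_of(picture, query): "pixel" ([column, row] in pixels: a listed point, or the origin of a listed thing).
The state is a dict: "time": time; "joint_positions": joint angles; "qvel": joint speeds; "joint_torque": joint torques, N m; "tool_pos": TCP position; "ee_rot": TCP orientation; "wrist_force": force on the tool from outside, world axes, zero at the start; "wrist_torque": the same for the moment, N m; "width": finger opening in m.
Only numpy, scipy, OpenCV 4.12 (cv2) and the standard library are available. Lean on these libraries where they do the work, as an engineer would, in place of code of your own. Each camera call takes 0.05 s, during which the arm holds its last target.

## Working session

There is one attempt and no reset: what is moved stays moved. The work goes in short steps, Python scripts to look and compute and a shell command to move; the robot and the scene stay as the last step left them, time stands still between calls to the robot, and variables do not carry over. Pictures are saved under pics/ and viewed, and the job is handed in when it is done.

```bash
ls; mkdir -p pics; cat > h.py <<'E'
import numpy as np, cv2
from scipy.spatial.transform import Rotation as R
from bench import robot, cams, spotter
def snap(n,save=None):
    p=cams.snapshot(n)
    if save: cv2.imwrite('pics/'+save+'.png',p['frame'][:,:,::-1])
    return p
def rot(p):
    o=np.array(p['orientation'],float)
    return R.from_euler('xyz',o).as_matrix() if o.shape==(3,) else (o if o.shape==(3,3) else None)
def ray(p,px):
    K=np.array(p['intrinsics']);k1=p['k1']
    q=np.array([(px[0]-K[0,2])/K[0,0],(px[1]-K[1,2])/K[1,1]])
    s=q.copy()
    for _ in range(20): s=q/(1+k1*(s@s))
    d=rot(p)@np.array([s[0],-s[1],-1]); return np.array(p['eye']),d
def at_z(p,px,z):
    e,d=ray(p,px); return e+d*(z-e[2])/d[2]
def proj(p,X):
    K=np.array(p['intrinsics']);v=rot(p).T@(np.array(X)-np.array(p['eye']))
    s=np.array([v[0],-v[1]])/-v[2]; s=s*(1+p['k1']*(s@s))
    return np.array([K[0,0]*s[0]+K[0,2],K[1,1]*s[1]+K[1,2]])
E
python3 - <<'E'
from h import *
print(robot.get_obs())
for n in ['scene','side','wrist']:
    p=snap(n,n+'0'); print(n,p['eye'],p['orientation'],p['k1'],p['intrinsics'])
    for q in ['staining_jar','reagent_yellow','immersion_oil','coupon','station','clamp_bar','clamp_grip','channel_mouth','side_tray','pad']:
        try:
            r=spotter.place_of(p,q); print(q,[(np.round(a['pixel'],1).tolist(),round(a['score'],2)) for a in r[:2]])
        except Exception as e: print(q,e)
E
```

```text
pics
{'time': 0.0, 'joint_positions': array([ 1.03493078e+00,  8.79596740e-02,  1.37225075e+00,  7.43474030e-06,
        1.68358471e+00, -1.03085243e-01]), 'qvel': array([ 0.00036989, -0.0008376 ,  0.00138009, -0.00068774,  0.00048764,
        0.00026356]), 'joint_torque': array([-1.28935542e-03, -3.40179062e+01, -3.02426541e+01,  7.15931738e-02,
        3.30430933e-02, -1.49733710e-04]), 'tool_pos': array([0.23039821, 0.49884909, 0.21830337]), 'ee_rot': array([-3.13940263e+00, -2.33991251e-04,  2.70881292e+00]), 'wrist_force': array([-0.24342214,  0.00986016, -0.39196246]), 'wrist_torque': array([-0.03141134,  0.0427961 , -0.01557661]), 'width': 0.0935357554834554}
scene [-0.09681683 -0.3306207   0.84604807] [ 0.81321184 -0.00950664 -0.95226868] -0.005241892347783577 [[500.05183398   0.         326.18110001]
 [  0.         500.05183398 199.48564523]
 [  0.           0.           1.        ]]
staining_jar [([333.1, 260.6], 0.61)]
reagent_yellow [([274.6, 223.4], 0.95)]
immersion_oil [([302.5, 240.0], 0.66)]
coupon [([331.6, 208.0], 0.53)]
station [([329.8, 221.0], 0.73)]
clamp_bar it
[... 781 characters left out ...]
upon, immersion_oil, pad, reagent_yellow, side_tray, staining_jar, station
clamp_grip [([304.1, 210.9], 0.85)]
channel_mouth [([299.8, 232.5], 0.57)]
side_tray [([366.5, 200.5], 0.69)]
pad [([369.3, 322.4], 0.97)]
wrist [0.15446516 0.53517508 0.38558953] [-2.90036023e-01 -2.65960065e-04  1.13909570e+00] -0.031022306591310837 [[325.54432867   0.         320.21968917]
 [  0.         325.54432867 199.72491959]
 [  0.           0.           1.        ]]
staining_jar []
reagent_yellow []
immersion_oil []
coupon []
station []
clamp_bar it knows: channel_mouth, clamp_grip, coupon, immersion_oil, pad, reagent_yellow, side_tray, staining_jar, station
clamp_grip []
channel_mouth []
side_tray []
pad []
```

View pics/scene0.png

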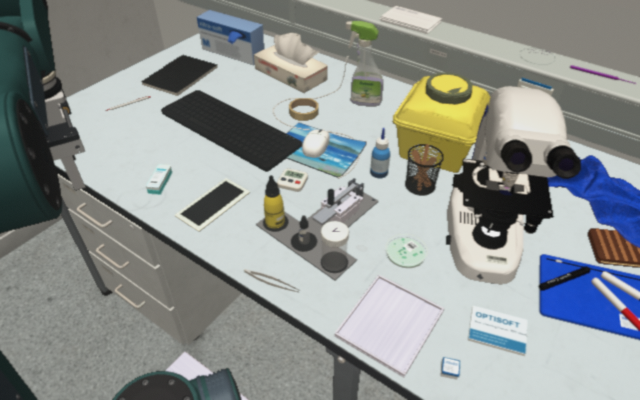

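View pics/side0.png

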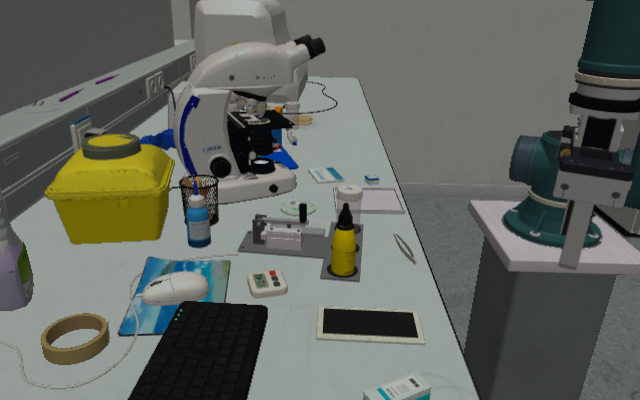

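View pics/wrist0.png

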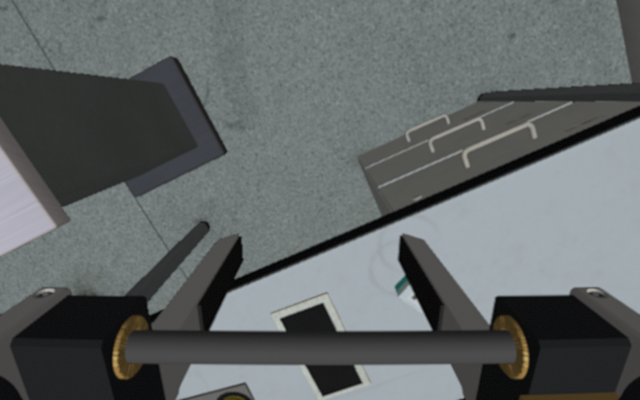

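```bash
python3 - <<'E'
from h import *
for n in ['scene','side']:
    p=snap(n)
    P=lambda px,z:np.round(at_z(p,px,z),4).tolist()
    for q,z in [('staining_jar',.006),('reagent_yellow',.006),('immersion_oil',.006),('coupon',.032),('station',0),('clamp_grip',.083),('channel_mouth',.032),('side_tray',0),('pad',0)]:
        for a in spotter.place_of(p,q): print(n,q,round(a['score'],2),np.round(a['pixel'],1),P(a['pixel'],z))
    for q in ['pad','side_tray','station']:
        for a in spotter.regions_of(p,q)[:1]:
            m=a['pixels'].astype(np.uint8); c,_=cv2.findContours(m,0,2); c=max(c,key=cv2.contourArea)
            r=cv2.approxPolyDP(c,6,True)[:,0]; 
            print(n,q,'region',a['score'],[P(x,.006)[:2] for x in r.astype(float)])
E
```

```text
scene staining_jar 0.85 [336.3 259.9] [0.489, 0.0496, 0.006]
scene reagent_yellow 0.7 [275.2 223.3] [0.4961, 0.227, 0.006]
scene reagent_yellow 0.58 [330.5 195.2] [0.6502, 0.1782, 0.006]
scene immersion_oil 0.79 [301.1 238.6] [0.4935, 0.1492, 0.006]
scene coupon 0.74 [332.1 209. ] [0.5908, 0.1324, 0.032]
scene station 0.88 [334.1 220.6] [0.5886, 0.1244, 0.0]
scene clamp_grip 0.59 [330.2 193.5] [0.586, 0.1353, 0.083]
scene channel_mouth 0.68 [330.1 210.2] [0.5848, 0.1338, 0.032]
scene side_tray 0.55 [391.1 322.6] [0.4257, -0.1246, 0.0]
scene pad 0.96 [213.3 205.7] [0.4579, 0.3901, 0.0]
scene pad region 0.9 [[0.5437, 0.3508], [0.5445, 0.4332], [0.3761, 0.4329], [0.3751, 0.3522]]
scene side_tray region 0.9 [[0.5057, -0.0482], [0.3358, -0.0531], [0.3397, -0.2002], [0.5097, -0.1943]]
scene station region 0.9 [[0.4696, 0.2597], [0.4437, 0.0242], [0.5138, 0.0148], [0.5178, 0.0382], [0.4686, 0.0259], [0.4536, 0.0466], [0.5655, 0.172], [0.487, 0.1304], [0.5373, 0.228], [0.491, 0.2085]]
side staining_jar 0.93 [347.9 229.6] [0.4796, 0.055, 0.006]
side staining_jar 0.29 [302.7 233.3] [0.581, 0.0
[... 280 characters left out ...]
5752, 0.14, 0.032]
side channel_mouth 0.27 [301.8 245.6] [0.5793, 0.1854, 0.032]
side side_tray 0.58 [369.3 200.4] [0.4148, -0.1319, 0.0]
side side_tray 0.54 [303.7 209.1] [0.5837, -0.0642, 0.0]
side pad 0.87 [368.1 325.1] [0.4617, 0.3931, 0.0]
side pad region 0.65 [[0.5446, 0.3581], [0.5454, 0.4395], [0.38, 0.4439], [0.3794, 0.3585]]
side side_tray region 0.79 [[0.4286, -0.2106], [0.4435, -0.0377], [0.3377, -0.0452], [0.3396, -0.2177]]
side station region 0.59 [[0.7111, 0.1513], [0.5401, 0.1832], [0.5398, 0.2625], [0.4686, 0.2656], [0.4485, 0.0344], [0.4761, 0.2338], [0.5113, 0.2504], [0.5084, 0.0384], [0.5272, 0.0944], [0.5775, 0.0976], [0.5835, -0.076], [0.5994, 0.0071], [0.693, -0.0087]]
```

```bash
cat >> h.py <<'E'
def go(x=None,y=None,z=None,yaw=None):
    "print remaining shift in tool units (after the turn, if yaw is given) "
    o=robot.get_obs(); Rm=R.from_euler('xyz',o['ee_rot']); p=np.array(o['tool_pos']); t=[a if b is None else b for a,b in zip(p,(x,y,z))]
    yw=o['ee_rot'][2]; tgt=R.from_euler('xyz',[np.pi,0,yw if yaw is None else yaw])
    rv=(Rm.inv()*tgt).as_rotvec()
    print('pos',np.round(p,4),'rpy',np.round(o['ee_rot'],3),'w',round(o['width'],4),'t',round(o['time'],2))
    print('turn units',np.round(np.degrees(rv)/5,2),'shift now',np.round(Rm.inv().apply(np.array(t)-p)/.025,2),'shift after turn',np.round(tgt.inv().apply(np.array(t)-p)/.025,2))
E
python3 -m inch '[{"dz":-1,"rz":-1},{"dz":-1,"rz":-1},{"dz":-1,"rz":-1},{"dz":-0.5,"rz":-0.9}]'
python3 -c "
from h import *
go(.50,.15,.30,3.04)"
```

```text
pos [0.2307 0.4993 0.2195] rpy [3.142 0.    2.709] w 0.0936 t 2.8
turn units [ 0.   0.  -3.8] shift now [-15.64  -8.17  -3.22] shift after turn [-12.13 -12.81  -3.22]invalid input at $[0]: expected keys grip, dx, dy, dz, rx, ry, rz
```

```bash
python3 -m inch '[{"grip":1,"dx":0,"dy":0,"dz":-1,"rx":0,"ry":0,"rz":-1},{"grip":1,"dx":0,"dy":0,"dz":-1,"rx":0,"ry":0,"rz":-1},{"grip":1,"dx":0,"dy":0,"dz":-1,"rx":0,"ry":0,"rz":-1},{"grip":1,"dx":0,"dy":0,"dz":-0.5,"rx":0,"ry":0,"rz":-0.9}]'
python3 -c "
from h import *
go(.50,.15,.30,3.04)"
```

```text
time: 3.3
tool_pos: [0.2303, 0.4986, 0.3076]
ee_rot: [-3.138, -0.002, 3.06]
wrist_force: [0.3, -0.5, -0.1]
width: 0.094
pos [0.2303 0.4986 0.3076] rpy [-3.138e+00 -2.000e-03  3.060e+00] w 0.094 t 3.3
turn units [-0.04 -0.02  0.23] shift now [-11.89 -13.02   0.33] shift after turn [-12.15 -12.78   0.3 ]
```

```bash
python3 -m inch '[{"grip":1,"dx":-1,"dy":-1,"dz":0,"rx":0,"ry":0,"rz":0},{"grip":1,"dx":-1,"dy":-1,"dz":0,"rx":0,"ry":0,"rz":0},{"grip":1,"dx":-1,"dy":-1,"dz":0,"rx":0,"ry":0,"rz":0},{"grip":1,"dx":-1,"dy":-1,"dz":0,"rx":0,"ry":0,"rz":0},{"grip":1,"dx":-1,"dy":-1,"dz":0,"rx":0,"ry":0,"rz":0},{"grip":1,"dx":-1,"dy":-1,"dz":0,"rx":0,"ry":0,"rz":0},{"grip":1,"dx":-1,"dy":-1,"dz":0,"rx":0,"ry":0,"rz":0},{"grip":1,"dx":-1,"dy":-1,"dz":0,"rx":0,"ry":0,"rz":0},{"grip":1,"dx":-1,"dy":-1,"dz":0,"rx":0,"ry":0,"rz":0},{"grip":1,"dx":-1,"dy":-1,"dz":0,"rx":0,"ry":0,"rz":0},{"grip":1,"dx":-1,"dy":-1,"dz":0,"rx":0,"ry":0,"rz":0},{"grip":1,"dx":0,"dy":-0.5,"dz":0,"rx":0,"ry":0,"rz":0}]'
python3 - <<'E'
from h import *
go(.50,.15,.30,3.04)
p=snap('wrist','w1')
P=lambda px,z:np.round(at_z(p,px,z),4).tolist()
for q,z in [('staining_jar',.006),('reagent_yellow',.006),('immersion_oil',.006),('coupon',.032),('station',0),('clamp_grip',.083),('channel_mouth',.032),('side_tray',0),('pad',0)]:
    for a in spotter.place_of(p,q)[:2]: print(q,round(a['score'],2),np.round(a['pixel'],1),P(a['pixel'],z))
E
```

```text
time: 4.8
tool_pos: [0.4893, 0.1822, 0.3096]
ee_rot: [3.14, 0.001, 3.064]
wrist_force: [0.3, -0.5, 0.0]
width: 0.0938
pos [0.4893 0.1822 0.3096] rpy [3.140e+00 1.000e-03 3.064e+00] w 0.0938 t 4.8
turn units [0.01 0.01 0.28] shift now [-0.53 -1.25  0.38] shift after turn [-0.56 -1.24  0.38]
staining_jar 0.81 [233.2 162.6] [0.4796, 0.0568, 0.006]
reagent_yellow 0.86 [353.1 166. ] [0.4981, 0.231, 0.006]
reagent_yellow 0.64 [290.5 239. ] [0.6061, 0.128, 0.006]
immersion_oil 0.76 [288.9 166.4] [0.4915, 0.1374, 0.006]
coupon 0.87 [291.4 238.7] [0.5946, 0.1327, 0.032]
clamp_grip 0.82 [284.7 246.2] [0.5828, 0.1293, 0.083]
channel_mouth 0.74 [288.6 231. ] [0.5821, 0.1299, 0.032]
channel_mouth 0.49 [108.8 132.7] [0.4213, -0.0993, 0.032]
side_tray 0.56 [107.3 132.2] [0.4216, -0.1221, 0.0]
pad 0.88 [463.5 129.5] [0.4578, 0.3933, 0.0]
```

View pics/w1.png

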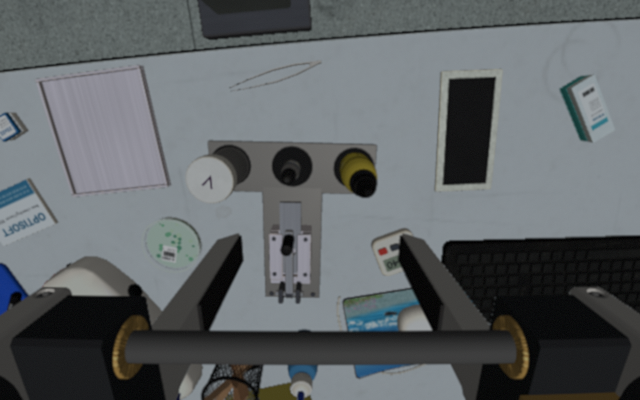

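```bash
python3 - <<'E'
import cv2
im=cv2.imread('pics/w1.png')
cv2.imwrite('pics/w1a.png',cv2.resize(im[130:310,190:390],None,fx=4,fy=3.3,interpolation=cv2.INTER_CUBIC)[:600])
E
```

```text
(no output)
```

View pics/w1a.png

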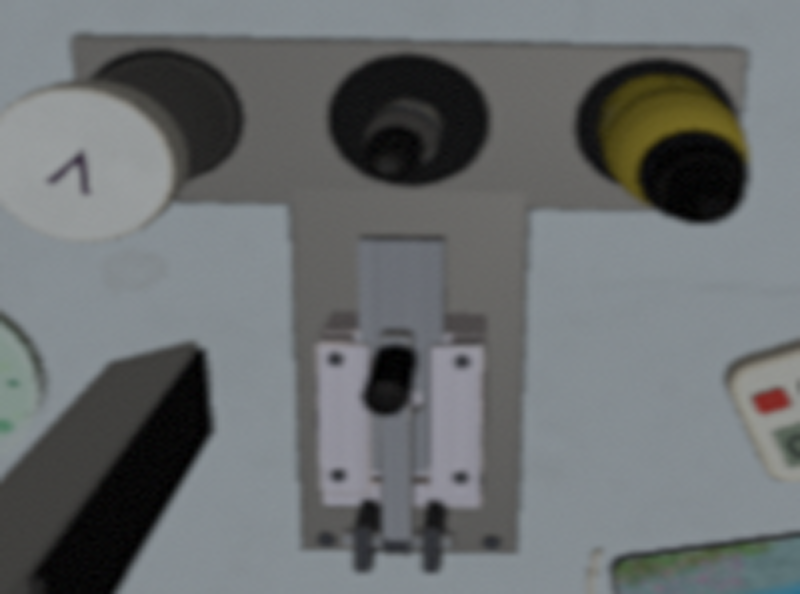

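```bash
python3 - <<'E'
from h import *
from scipy.optimize import least_squares
p=snap('wrist')
P=lambda px,z:np.round(at_z(p,px,z),4).tolist()
px=[(208,140.9),(376.75,144.2),(262.5,191.8),(322,193.3)]
M=[(-.125,-.122),(-.125,.122),(-.05,-.045),(-.05,.045)]
W=np.array([at_z(p,a,.006)[:2] for a in px])
def f(v):
    c,s=np.cos(v[2]),np.sin(v[2]); Rm=np.array([[c,-s],[s,c]]); return ((Rm@np.array(M).T).T+v[:2]-W).ravel()
r=least_squares(f,[.58,.13,-.1]); v=r.x; print('station',v,'res mm',np.round(r.fun*1e3,1))
c,s=np.cos(v[2]),np.sin(v[2])
for n,a in dict(spR=(-.09,-.09),sp0=(-.09,0),spL=(-.09,.09),grip=(0,0),hinge=(.09,0),coup=(-.025,0)).items(): print(n,np.round(np.array([c*a[0]-s*a[1],s*a[0]+c*a[1]])+v[:2],4))
print('spot0 seen',P((292.25,166.4),.006), 'back corners',P((265.25,296.7),.006),P((320,297.3),.006))
print('coupon front end',P(((360/4+190),(240/3.3+130)),.04),P(((446/4+190),(238/3.3+130)),.04))
for q in ['pad','side_tray']:
  for a in spotter.regions_of(p,q)[:1]:
    cc,_=cv2.findContours(a['pixels'].astype(np.uint8),0,2); cc=max(cc,key=cv2.contourArea)
    w=np.array([at_z(p,x+0.0,.006 if q=='pad' else .012)[:2] for x in cc[:,0].astype(float)],np.float32)
    print(q,a['score'],cv2.minAreaRect(w))
for q in ['reagent_yellow','staining_jar','immersion_oil']:
    for a in spotter.regions_of(p,q)[:1]: print(q,a['score'],a['extent'])
# jar top centre (cap z=.105), oil cap top z=.086, yellow top z=.147
print('jarcap',P((190+90/4,130+160/3.3),.105))
print('oilcap',P((190+395/4,130+150/3.3),.086),'ycap',P((190+693/4,130+177/3.3),.135))
E
```

```text
station [ 0.58099299  0.13603544 -0.09459149] res mm [-0.5 -0.9  0.   0.6  0.4 -0.3  0.   0.6]
spR [0.4829 0.0549]
sp0 [0.4914 0.1445]
spL [0.4999 0.2341]
grip [0.581 0.136]
hinge [0.6706 0.1275]
coup [0.5561 0.1384]
spot0 seen [0.4915, 0.1445, 0.006] back corners [0.7066, 0.0782, 0.006] [0.7143, 0.169, 0.006]
coupon front end [0.5353, 0.1257, 0.04] [0.5366, 0.1558, 0.04]
pad 0.89 ((0.4616636037826538, 0.3953135311603546), (0.08690069615840912, 0.16963185369968414), 88.03791046142578)
side_tray 0.89 ((0.42343074083328247, -0.11822201311588287), (0.1705901026725769, 0.15725454688072205), 1.5128594636917114)
reagent_yellow 0.93 [337.1, 155.0, 376.2, 198.6]
staining_jar 0.92 [184.3, 145.7, 249.3, 202.4]
immersion_oil 0.83 [279.9, 158.1, 300.5, 186.1]
jarcap [0.4804, 0.0596, 0.105]
oilcap [0.4875, 0.147, 0.086] ycap [0.4918, 0.2318, 0.135]
```

```bash
python3 - <<'E'
from h import *
go(.498,.233,.075,3.047)
E
```

```text
pos [0.4884 0.1837 0.3103] rpy [3.140e+00 2.000e-03 3.067e+00] w 0.0942 t 5.6
turn units [0.02 0.03 0.23] shift now [-0.21  1.98  9.41] shift after turn [-0.2   2.    9.41]
```

```bash
python3 -m inch '[{"grip":1,"dx":-0.1,"dy":1,"dz":0,"rx":0,"ry":0,"rz":0.2},{"grip":1,"dx":-0.1,"dy":1,"dz":0,"rx":0,"ry":0,"rz":0},{"grip":1,"dx":0,"dy":0,"dz":1,"rx":0,"ry":0,"rz":0},{"grip":1,"dx":0,"dy":0,"dz":1,"rx":0,"ry":0,"rz":0},{"grip":1,"dx":0,"dy":0,"dz":1,"rx":0,"ry":0,"rz":0},{"grip":1,"dx":0,"dy":0,"dz":1,"rx":0,"ry":0,"rz":0}]'
python3 - <<'E'
from h import *
go(.498,.233,.075,3.047)
p=snap('wrist','w2')
E
```

```text
time: 6.35
tool_pos: [0.5002, 0.2353, 0.2105]
ee_rot: [3.137, 0.008, 3.048]
wrist_force: [0.6, -0.5, 0.0]
width: 0.0938
pos [0.5002 0.2353 0.2105] rpy [3.137 0.008 3.048] w 0.0938 t 6.35
turn units [0.05 0.1  0.01] shift now [ 0.12 -0.12  5.42] shift after turn [ 0.08 -0.1   5.42]
```

View pics/w2.png

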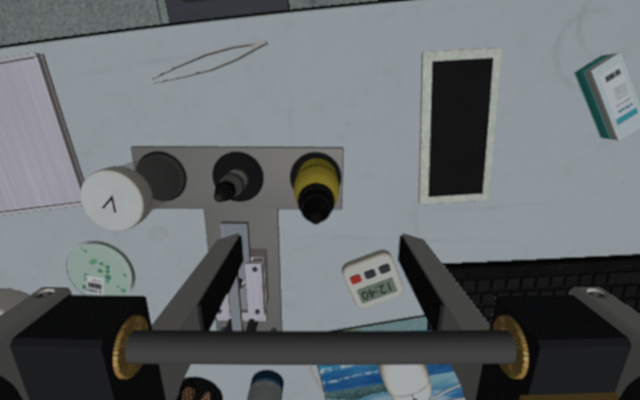

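```bash
python3 -m inch '[{"grip":1,"dx":0.1,"dy":-0.1,"dz":1,"rx":0,"ry":0.1,"rz":0},{"grip":1,"dx":0,"dy":0,"dz":1,"rx":0,"ry":0,"rz":0},{"grip":1,"dx":0,"dy":0,"dz":1,"rx":0,"ry":0,"rz":0},{"grip":1,"dx":0,"dy":0,"dz":1,"rx":0,"ry":0,"rz":0},{"grip":1,"dx":0,"dy":0,"dz":1,"rx":0,"ry":0,"rz":0},{"grip":1,"dx":0,"dy":0,"dz":0.3,"rx":0,"ry":0,"rz":0}]'
python3 - <<'E'
from h import *
go(.498,.233,.075,3.047)
p=snap('wrist','w3')
E
```

```text
time: 7.15
tool_pos: [0.4965, 0.2328, 0.073]
ee_rot: [3.139, -0.005, 3.047]
wrist_force: [-0.3, 0.4, 0.8]
width: 0.0939
pos [0.4965 0.2328 0.073 ] rpy [ 3.139 -0.005  3.047] w 0.0939 t 7.15
turn units [ 0.03 -0.05  0.  ] shift now [-0.06  0.01 -0.08] shift after turn [-0.06  0.01 -0.08]
```

View pics/w3.png

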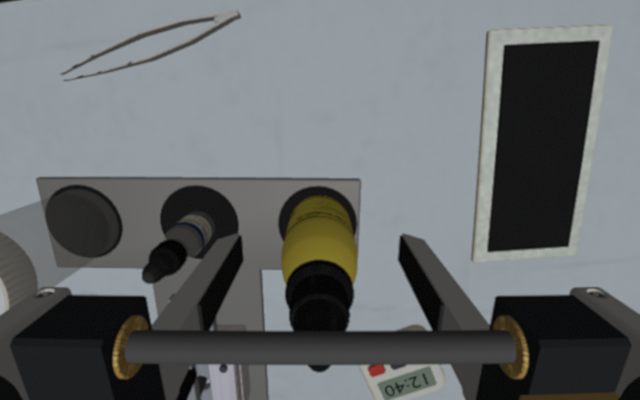

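```bash
python3 -m inch '[{"grip":0,"dx":-0.1,"dy":0,"dz":0,"rx":0,"ry":0,"rz":0},{"grip":0,"dx":0,"dy":0,"dz":0,"rx":0,"ry":0,"rz":0},{"grip":0,"dx":0,"dy":0,"dz":0,"rx":0,"ry":0,"rz":0},{"grip":0,"dx":0,"dy":0,"dz":0,"rx":0,"ry":0,"rz":0},{"grip":0,"dx":0,"dy":0,"dz":0,"rx":0,"ry":0,"rz":0},{"grip":0,"dx":0,"dy":0,"dz":0,"rx":0,"ry":0,"rz":0}]'; python3 -c "
from h import *
go(.498,.233,.215,3.047);snap('wrist','w4')"
```

```text
time: 7.95
tool_pos: [0.5019, 0.2333, 0.0774]
ee_rot: [3.136, 0.002, 3.047]
wrist_force: [-0.2, -1.1, -0.9]
width: 0.0447
pos [0.5019 0.2333 0.0774] rpy [3.136e+00 2.000e-03 3.047e+00] w 0.0447 t 7.95
turn units [0.06 0.03 0.  ] shift now [ 0.14  0.   -5.5 ] shift after turn [ 0.16 -0.03 -5.5 ]
```

View pics/w4.png

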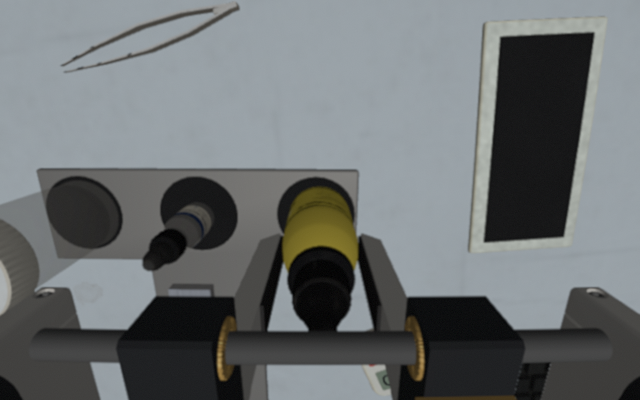

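```bash
python3 -m inch '[{"grip":0,"dx":0,"dy":0,"dz":-1,"rx":0,"ry":0,"rz":0},{"grip":0,"dx":0,"dy":0,"dz":-1,"rx":0,"ry":0,"rz":0},{"grip":0,"dx":0,"dy":0,"dz":-1,"rx":0,"ry":0,"rz":0},{"grip":0,"dx":0,"dy":0,"dz":-1,"rx":0,"ry":0,"rz":0},{"grip":0,"dx":0,"dy":0,"dz":-1,"rx":0,"ry":0,"rz":0},{"grip":0,"dx":0,"dy":0,"dz":-0.6,"rx":0,"ry":0,"rz":0}]'; python3 -c "
from h import *
go(.37,-.118,.215,3.047);snap('wrist','w5')
for _ in range(3): snap('side'); go()"
```

```text
time: 8.75
tool_pos: [0.4989, 0.2321, 0.2163]
ee_rot: [3.14, -0.008, 3.047]
wrist_force: [0.1, -0.1, -1.6]
width: 0.0444
pos [0.4989 0.2321 0.2163] rpy [ 3.14  -0.008  3.047] w 0.0444 t 8.75
turn units [ 0.02 -0.09  0.  ] shift now [  3.82 -14.43   0.05] shift after turn [  3.81 -14.43   0.05]
pos [0.4995 0.2322 0.2169] rpy [ 3.139 -0.006  3.047] w 0.0447 t 8.85
turn units [ 0.03 -0.07 -0.  ] shift now [0. 0. 0.] shift after turn [0. 0. 0.]
pos [0.499  0.232  0.2154] rpy [ 3.14  -0.008  3.047] w 0.0448 t 8.9
turn units [ 0.02 -0.09 -0.  ] shift now [0. 0. 0.] shift after turn [0. 0. 0.]
pos [0.4985 0.2318 0.2143] rpy [ 3.141 -0.01   3.047] w 0.0447 t 8.95
turn units [ 0.01 -0.11 -0.  ] shift now [0. 0. 0.] shift after turn [0. 0. 0.]
```

View pics/w5.png

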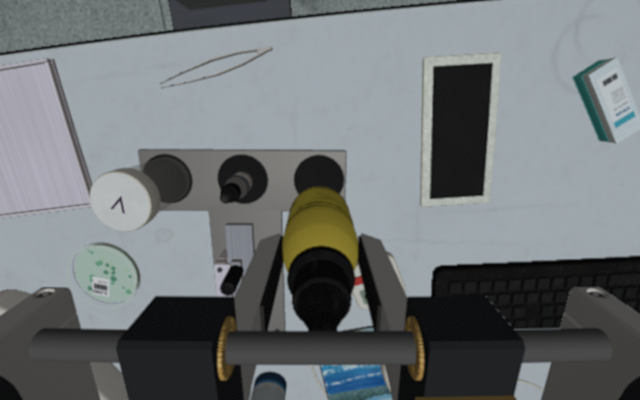

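```bash
python3 -m inch '[{"grip":0,"dx":0.25,"dy":-1,"dz":0,"rx":0,"ry":0.1,"rz":0},{"grip":0,"dx":0.25,"dy":-1,"dz":0,"rx":0,"ry":0,"rz":0},{"grip":0,"dx":0.25,"dy":-1,"dz":0,"rx":0,"ry":0,"rz":0},{"grip":0,"dx":0.25,"dy":-1,"dz":0,"rx":0,"ry":0,"rz":0},{"grip":0,"dx":0.25,"dy":-1,"dz":0,"rx":0,"ry":0,"rz":0},{"grip":0,"dx":0.25,"dy":-1,"dz":0,"rx":0,"ry":0,"rz":0},{"grip":0,"dx":0.25,"dy":-1,"dz":0,"rx":0,"ry":0,"rz":0},{"grip":0,"dx":0.25,"dy":-1,"dz":0,"rx":0,"ry":0,"rz":0},{"grip":0,"dx":0.25,"dy":-1,"dz":0,"rx":0,"ry":0,"rz":0},{"grip":0,"dx":0.25,"dy":-1,"dz":0,"rx":0,"ry":0,"rz":0},{"grip":0,"dx":0.25,"dy":-1,"dz":0,"rx":0,"ry":0,"rz":0},{"grip":0,"dx":0.25,"dy":-1,"dz":0,"rx":0,"ry":0,"rz":0}]'; python3 -c "
from h import *
go(.37,-.118,.08,3.047)"
```

```text
time: 10.45
tool_pos: [0.3834, -0.0674, 0.196]
ee_rot: [-3.138, -0.055, 3.051]
wrist_force: [0.2, 0.4, -1.5]
width: 0.0445
pos [ 0.3834 -0.0674  0.196 ] rpy [-3.138 -0.055  3.051] w 0.0445 t 10.45
turn units [-0.04 -0.63  0.05] shift now [ 0.1  -2.05  4.66] shift after turn [ 0.34 -2.07  4.64]
```

```bash
python3 -m inch '[{"grip":0,"dx":0.1,"dy":-1,"dz":0,"rx":0,"ry":-0.6,"rz":0},{"grip":0,"dx":0.1,"dy":-1,"dz":0,"rx":0,"ry":0,"rz":0}]'; python3 - <<'E'
from h import *
go(.37,-.118,.078,3.047);p=snap('wrist','w6')
for q in ['pad','side_tray']:
  for a in spotter.regions_of(p,q)[:1]:
    cc,_=cv2.findContours(a['pixels'].astype(np.uint8),0,2); cc=max(cc,key=cv2.contourArea)
    w=np.array([at_z(p,x+0.0,.006 if q=='pad' else .012)[:2] for x in cc[:,0].astype(float)],np.float32)
    print(q,a['score'],cv2.minAreaRect(w))
E
```

```text
time: 10.7
tool_pos: [0.3719, -0.1176, 0.1929]
ee_rot: [-3.14, -0.007, 3.052]
wrist_force: [0.0, 0.5, -1.8]
width: 0.0445
pos [ 0.3719 -0.1176  0.1929] rpy [-3.14  -0.007  3.052] w 0.0445 t 10.7
turn units [-0.02 -0.08  0.05] shift now [ 0.04 -0.01  4.6 ] shift after turn [ 0.08 -0.02  4.6 ]
side_tray 0.79 ((0.39923548698425293, -0.12228194624185562), (0.12688611447811127, 0.15122003853321075), 1.5942902565002441)
```

View pics/w6.png

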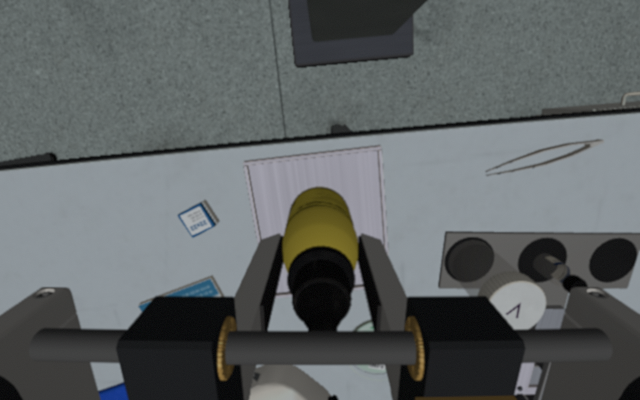

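```bash
python3 -m inch '[{"grip":0,"dx":0.1,"dy":0,"dz":1,"rx":0,"ry":-0.1,"rz":0},{"grip":0,"dx":0,"dy":0,"dz":1,"rx":0,"ry":0,"rz":0},{"grip":0,"dx":0,"dy":0,"dz":1,"rx":0,"ry":0,"rz":0},{"grip":0,"dx":0,"dy":0,"dz":1,"rx":0,"ry":0,"rz":0},{"grip":0,"dx":0,"dy":0,"dz":0.4,"rx":0,"ry":0,"rz":0}]'; python3 - <<'E'
from h import *
go(.371,-.118,.074,3.047);p=snap('wrist','w7');go(.371,-.118,.074,3.047); snap('side','s7')
print(robot.get_obs()['wrist_force'])
E
```

```text
time: 11.48
tool_pos: [0.37, -0.1122, 0.0778]
ee_rot: [3.138, -0.001, 3.054]
wrist_force: [-0.0, 0.4, -0.6]
width: 0.0446
pos [ 0.37   -0.1122  0.0778] rpy [ 3.138e+00 -1.000e-03  3.054e+00] w 0.0446 t 11.47
turn units [ 0.04 -0.01  0.08] shift now [-0.06 -0.23  0.15] shift after turn [-0.06 -0.23  0.15]
pos [ 0.3696 -0.1121  0.0771] rpy [ 3.138e+00 -2.000e-03  3.054e+00] w 0.0451 t 11.53
turn units [ 0.04 -0.02  0.08] shift now [-0.08 -0.23  0.12] shift after turn [-0.08 -0.23  0.12]
[-0.22965456 -0.03528396 -0.64109546]
```

View pics/w7.png

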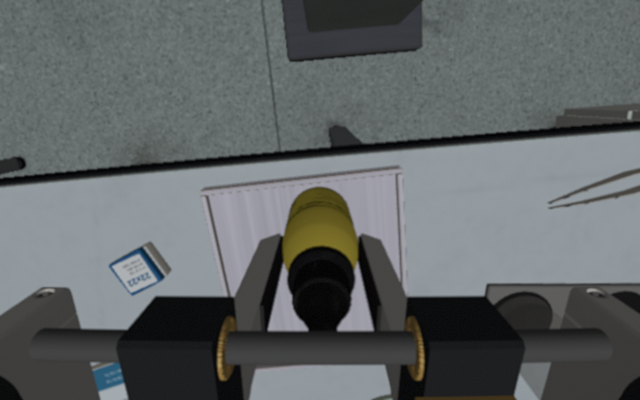

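View pics/s7.png

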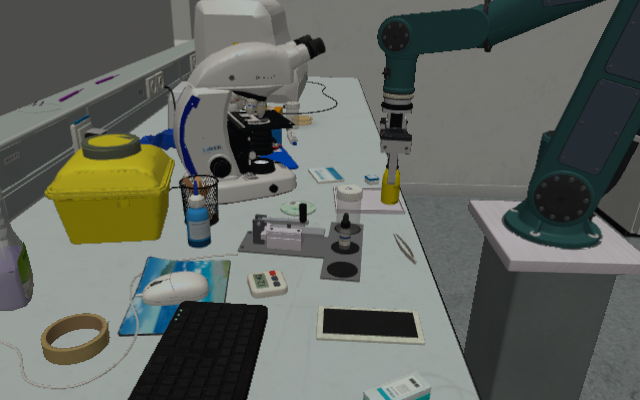

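```bash
python3 -m inch '[{"grip":0,"dx":0,"dy":0,"dz":0.1,"rx":0,"ry":0,"rz":0},{"grip":0,"dx":0,"dy":0,"dz":0,"rx":0,"ry":0,"rz":0}]'; python3 - <<'E'
from h import *
go(.371,-.118,.074,3.047);print(robot.get_obs()['wrist_force'])
E
```

```text
time: 11.82
tool_pos: [0.3716, -0.1128, 0.0776]
ee_rot: [3.139, 0.003, 3.054]
wrist_force: [0.2, 0.8, -1.2]
width: 0.0442
pos [ 0.3716 -0.1128  0.0776] rpy [3.139e+00 3.000e-03 3.054e+00] w 0.0442 t 11.82
turn units [0.03 0.03 0.08] shift now [ 0.01 -0.21  0.14] shift after turn [ 0.   -0.21  0.14]
[ 0.20859406  0.77570678 -1.17461922]
```

```bash
python3 -m inch '[{"grip":0,"dx":0,"dy":0,"dz":0.2,"rx":0,"ry":0,"rz":0}]'; python3 - <<'E'
from h import *
cams.snapshot('side');go(.371,-.118,.074,3.047);print(robot.get_obs()['wrist_force'])
E
```

```text
time: 11.95
tool_pos: [0.373, -0.114, 0.0749]
ee_rot: [-3.141, 0.006, 3.054]
wrist_force: [-5.4, -0.1, 20.9]
width: 0.0447
pos [ 0.3728 -0.114   0.0749] rpy [-3.141  0.006  3.054] w 0.0448 t 12.0
turn units [-0.01  0.07  0.08] shift now [ 0.06 -0.16  0.04] shift after turn [ 0.06 -0.17  0.04]
[-1.68065516 -0.60220745  7.85944122]
```

```bash
python3 -m inch '[{"grip":1,"dx":0,"dy":0,"dz":0,"rx":0,"ry":0,"rz":0},{"grip":1,"dx":0,"dy":0,"dz":0,"rx":0,"ry":0,"rz":0},{"grip":1,"dx":0,"dy":0,"dz":0,"rx":0,"ry":0,"rz":0},{"grip":1,"dx":0,"dy":0,"dz":-0.4,"rx":0,"ry":0,"rz":0},{"grip":1,"dx":0,"dy":0,"dz":-1,"rx":0,"ry":0,"rz":0},{"grip":1,"dx":0,"dy":0,"dz":-1,"rx":0,"ry":0,"rz":0},{"grip":1,"dx":0,"dy":0,"dz":-1,"rx":0,"ry":0,"rz":0},{"grip":1,"dx":0,"dy":0,"dz":-1,"rx":0,"ry":0,"rz":0}]'; python3 - <<'E'
from h import *
go(.482,.057,.21,3.047);p=snap('wrist','w8')
for q,z in [('staining_jar',.006),('immersion_oil',.006),('reagent_yellow',.004)]:
    for a in spotter.place_of(p,q)[:2]: print(q,round(a['score'],2),np.round(a['pixel'],1),at_z(p,a['pixel'],z))
E
```

```text
time: 13.0
tool_pos: [0.3715, -0.1136, 0.1891]
ee_rot: [3.141, 0.005, 3.054]
wrist_force: [-0.2, 0.0, -0.6]
width: 0.0942
pos [ 0.3715 -0.1136  0.1891] rpy [3.141 0.005 3.054] w 0.0942 t 13.0
turn units [0.   0.05 0.07] shift now [-3.81  7.18 -0.82] shift after turn [-3.76  7.21 -0.84]
staining_jar 0.88 [467.9 256.7] [0.47864529 0.05476006 0.006     ]
immersion_oil 0.89 [537.2 260.8] [0.49216882 0.13980142 0.006     ]
reagent_yellow 0.57 [321.3 182.5] [ 0.37345686 -0.1115681   0.004     ]
```

View pics/w8.png

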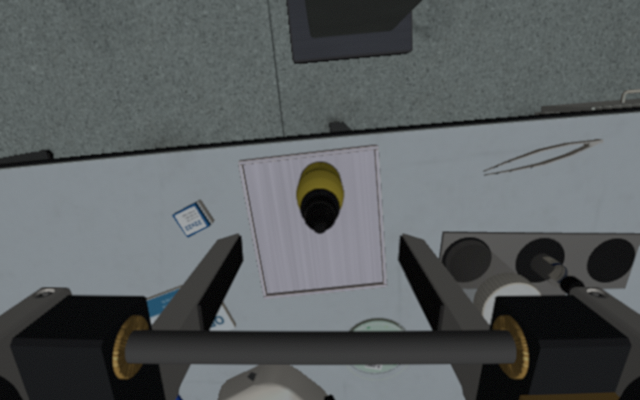

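```bash
python3 -m inch '[{"grip":1,"dx":-0.46,"dy":0.9,"dz":0,"rx":0,"ry":0,"rz":0},{"grip":1,"dx":-0.46,"dy":0.9,"dz":0,"rx":0,"ry":0,"rz":0},{"grip":1,"dx":-0.46,"dy":0.9,"dz":0,"rx":0,"ry":0,"rz":0},{"grip":1,"dx":-0.46,"dy":0.9,"dz":0,"rx":0,"ry":0,"rz":0},{"grip":1,"dx":-0.46,"dy":0.9,"dz":0,"rx":0,"ry":0,"rz":0},{"grip":1,"dx":-0.46,"dy":0.9,"dz":0,"rx":0,"ry":0,"rz":0},{"grip":1,"dx":-0.46,"dy":0.9,"dz":0,"rx":0,"ry":0,"rz":0},{"grip":1,"dx":-0.46,"dy":0.9,"dz":0,"rx":0,"ry":0,"rz":0}]'; python3 - <<'E'
from h import *
go(.481,.057,.056,3.047);p=snap('wrist','w9')
for q,z in [('staining_jar',.006),('immersion_oil',.006)]:
    for a in spotter.place_of(p,q)[:2]: print(q,round(a['score'],2),np.round(a['pixel'],1),at_z(p,a['pixel'],z))
E
```

```text
time: 14.2
tool_pos: [0.4747, 0.0627, 0.1725]
ee_rot: [3.141, -0.02, 3.049]
wrist_force: [-1.3, 0.7, -0.1]
width: 0.0939
pos [0.4747 0.0627 0.1725] rpy [ 3.141 -0.02   3.049] w 0.0939 t 14.2
turn units [ 0.01 -0.23  0.03] shift now [-0.37 -0.21  4.65] shift after turn [-0.27 -0.2   4.66]
staining_jar 0.59 [310.1 196. ] [0.48152518 0.05233537 0.006     ]
immersion_oil 0.89 [393.1 198.6] [0.49245316 0.14015673 0.006     ]
```

View pics/w9.png

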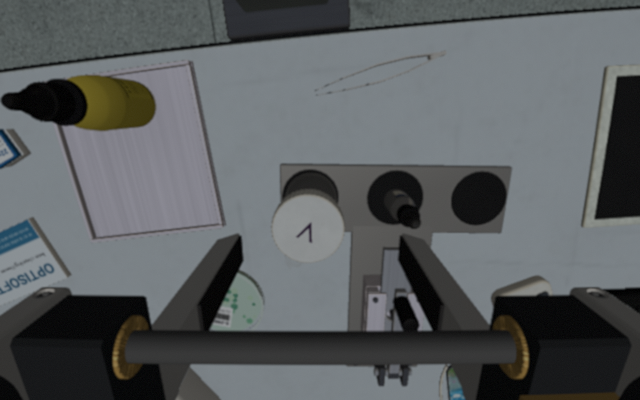

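```bash
python3 -m inch '[{"grip":1,"dx":-0.3,"dy":-0.32,"dz":0,"rx":0,"ry":-0.2,"rz":0},{"grip":1,"dx":0,"dy":0,"dz":1,"rx":0,"ry":0,"rz":0},{"grip":1,"dx":0,"dy":0,"dz":1,"rx":0,"ry":0,"rz":0},{"grip":1,"dx":0,"dy":0,"dz":1,"rx":0,"ry":0,"rz":0},{"grip":1,"dx":0,"dy":0,"dz":1,"rx":0,"ry":0,"rz":0},{"grip":1,"dx":0,"dy":0,"dz":0.5,"rx":0,"ry":0,"rz":0}]'; python3 - <<'E'
from h import *
go(.481,.0545,.056,3.047);p=snap('wrist','w10')
E
```

```text
time: 15.1
tool_pos: [0.4807, 0.0457, 0.0567]
ee_rot: [-3.139, 0.002, 3.044]
wrist_force: [-0.4, 0.2, 0.3]
width: 0.0941
pos [0.4807 0.0457 0.0567] rpy [-3.139e+00  2.000e-03  3.044e+00] w 0.0941 t 15.1
turn units [-0.03  0.03 -0.04] shift now [0.02 0.35 0.03] shift after turn [0.02 0.35 0.03]
```

View pics/w10.png

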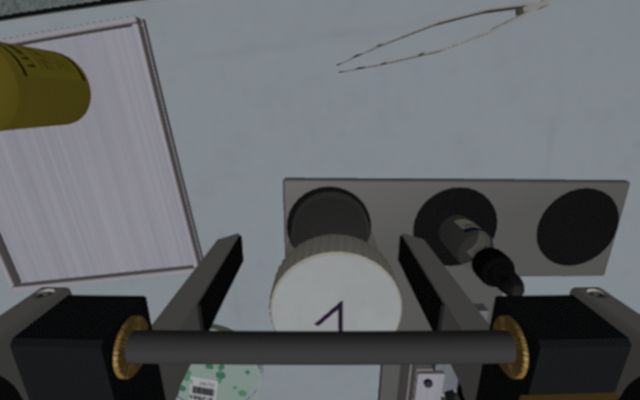

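```bash
python3 -m inch '[{"grip":1,"dx":0,"dy":0.3,"dz":0,"rx":0,"ry":0,"rz":0},{"grip":0,"dx":0,"dy":0,"dz":0,"rx":0,"ry":0,"rz":0},{"grip":0,"dx":0,"dy":0,"dz":0,"rx":0,"ry":0,"rz":0},{"grip":0,"dx":0,"dy":0,"dz":0,"rx":0,"ry":0,"rz":0},{"grip":0,"dx":0,"dy":0,"dz":0,"rx":0,"ry":0,"rz":0}]'; python3 - <<'E'
from h import *
go(.475,-.118,.18,3.047);p=snap('wrist','w11');go()
E
```

```text
time: 15.78
tool_pos: [0.4831, 0.0531, 0.0589]
ee_rot: [-3.139, 0.007, 3.043]
wrist_force: [0.2, 0.0, 1.0]
width: 0.0576
pos [0.4831 0.0531 0.0589] rpy [-3.139  0.007  3.043] w 0.0576 t 15.78
turn units [-0.03  0.08 -0.04] shift now [-0.38 -6.86 -4.82] shift after turn [-0.32 -6.84 -4.84]
pos [0.4831 0.053  0.059 ] rpy [-3.139  0.007  3.043] w 0.0536 t 15.82
turn units [-0.03  0.08 -0.  ] shift now [0. 0. 0.] shift after turn [0. 0. 0.]
```

View pics/w11.png

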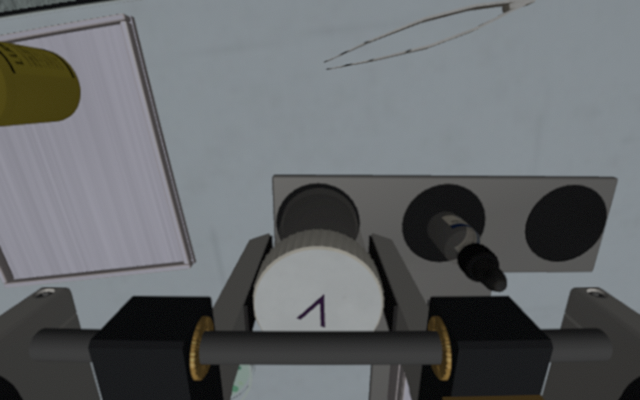

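```bash
python3 -m inch '[{"grip":0,"dx":0,"dy":0,"dz":0,"rx":0,"ry":0.1,"rz":0},{"grip":0,"dx":0,"dy":0,"dz":-1,"rx":0,"ry":0,"rz":0},{"grip":0,"dx":0,"dy":0,"dz":-1,"rx":0,"ry":0,"rz":0},{"grip":0,"dx":0,"dy":-0.3,"dz":-1,"rx":0,"ry":0,"rz":0},{"grip":0,"dx":0,"dy":-1,"dz":0,"rx":0,"ry":0,"rz":0},{"grip":0,"dx":0,"dy":-1,"dz":0,"rx":0,"ry":0,"rz":0},{"grip":0,"dx":0,"dy":-1,"dz":0,"rx":0,"ry":0,"rz":0},{"grip":0,"dx":0,"dy":-1,"dz":0,"rx":0,"ry":0,"rz":0},{"grip":0,"dx":0,"dy":-1,"dz":0,"rx":0,"ry":0,"rz":0},{"grip":0,"dx":0,"dy":-1,"dz":0,"rx":0,"ry":0,"rz":0}]'; python3 - <<'E'
from h import *
go(.475,-.118,.060,3.047);p=snap('wrist','w12')
E
```

```text
time: 17.08
tool_pos: [0.4646, -0.1061, 0.1316]
ee_rot: [-3.14, -0.016, 3.048]
wrist_force: [-0.5, -0.6, -1.9]
width: 0.0521
pos [ 0.4646 -0.1061  0.1316] rpy [-3.14  -0.016  3.048] w 0.0521 t 17.07
turn units [-0.01 -0.18  0.01] shift now [-0.5  -0.43  2.86] shift after turn [-0.46 -0.44  2.86]
```

View pics/w12.png

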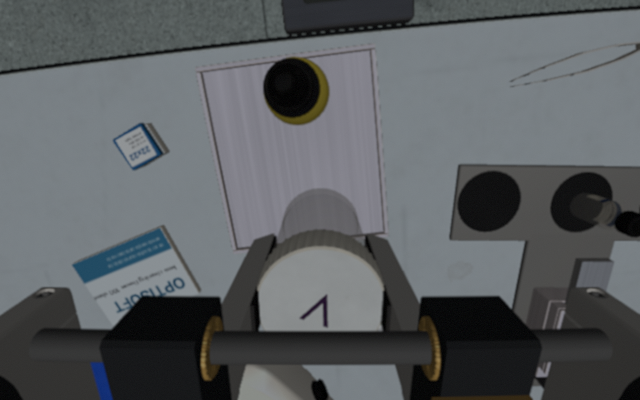

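```bash
python3 - <<'E'
from h import *
p=snap('wrist')
W=np.array([at_z(p,a,.012)[:2] for a in [(232,249),(385,235),(198,70),(374,47)]]); print(np.round(W,4),W.mean(0)); go()
E
```

```text
[[ 0.5046 -0.1976]
 [ 0.5038 -0.0509]
 [ 0.3425 -0.1991]
 [ 0.3392 -0.0527]] [ 0.42252524 -0.12511251]
pos [ 0.4645 -0.1072  0.1316] rpy [-3.139 -0.016  3.044] w 0.0529 t 17.18
turn units [-0.02 -0.18  0.  ] shift now [0. 0. 0.] shift after turn [0. 0. 0.]
```

```bash
python3 -m inch '[{"grip":0,"dx":-0.15,"dy":-0.4,"dz":1,"rx":0,"ry":-0.18,"rz":0},{"grip":0,"dx":0,"dy":0,"dz":1,"rx":0,"ry":0,"rz":0},{"grip":0,"dx":0,"dy":0,"dz":0.8,"rx":0,"ry":0,"rz":0}]'; python3 - <<'E'
from h import *
p=snap('wrist','w13');go(.467,-.118,.057,3.047);print(robot.get_obs()['wrist_force'])
E
```

```text
time: 17.55
tool_pos: [0.4683, -0.1165, 0.061]
ee_rot: [-3.141, 0.003, 3.044]
wrist_force: [-0.3, -0.7, -1.2]
width: 0.0522
pos [ 0.4663 -0.1157  0.058 ] rpy [ 3.141e+00 -2.000e-03  3.044e+00] w 0.052 t 17.6
turn units [ 0.01 -0.03 -0.03] shift now [-0.04 -0.09  0.04] shift after turn [-0.03 -0.09  0.04]
[-0.97691214  0.18487453 -2.92399769]
```

View pics/w13.png

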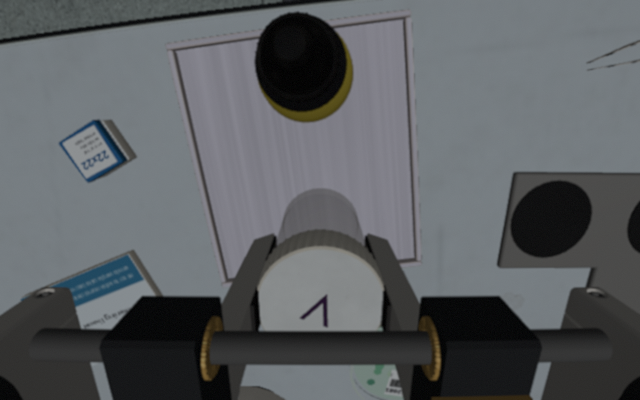

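```bash
python3 -m inch '[{"grip":0,"dx":0,"dy":0,"dz":0.15,"rx":0,"ry":0,"rz":0}]'; python3 - <<'E'
from h import *
cams.snapshot('side');go(.467,-.118,.057,3.047);print(robot.get_obs()['wrist_force'])
E
```

```text
time: 17.73
tool_pos: [0.4666, -0.1155, 0.0568]
ee_rot: [3.141, -0.002, 3.045]
wrist_force: [-9.8, 0.9, 32.3]
width: 0.0524
pos [ 0.4669 -0.1155  0.0569] rpy [ 3.141e+00 -2.000e-03  3.045e+00] w 0.0524 t 17.77
turn units [ 0.01 -0.02 -0.03] shift now [-0.01 -0.1  -0.  ] shift after turn [-0.01 -0.1  -0.  ]
[-3.87064691 -0.07227602  7.78474652]
```

Contact. Release and rise, then head for the dropper.

```bash
python3 -m inch '[{"grip":1,"dx":0,"dy":0,"dz":0,"rx":0,"ry":0,"rz":0},{"grip":1,"dx":0,"dy":0,"dz":0,"rx":0,"ry":0,"rz":0},{"grip":1,"dx":0,"dy":0,"dz":0,"rx":0,"ry":0,"rz":0},{"grip":1,"dx":0,"dy":0,"dz":-0.4,"rx":0,"ry":0,"rz":0},{"grip":1,"dx":0,"dy":0,"dz":-1,"rx":0,"ry":0,"rz":0},{"grip":1,"dx":0,"dy":0,"dz":-1,"rx":0,"ry":0,"rz":0},{"grip":1,"dx":0,"dy":0,"dz":-1,"rx":0,"ry":0,"rz":0},{"grip":1,"dx":0,"dy":0,"dz":-0.8,"rx":0,"ry":0,"rz":0}]'; python3 - <<'E'
from h import *
p=snap('wrist','w14');go(.490,.145,.15,3.047)
for q,z in [('immersion_oil',.006),('reagent_yellow',.004),('staining_jar',.004)]:
    for a in spotter.place_of(p,q)[:2]: print(q,round(a['score'],2),np.round(a['pixel'],1),at_z(p,a['pixel'],z))
E
```

```text
time: 18.77
tool_pos: [0.4676, -0.1144, 0.1681]
ee_rot: [3.14, 0.0, 3.046]
wrist_force: [-0.1, -0.0, 0.4]
width: 0.0939
pos [ 0.4691 -0.115   0.1713] rpy [-3.141  0.006  3.046] w 0.0938 t 18.82
turn units [-0.    0.06 -0.02] shift now [ 0.17 10.43  0.85] shift after turn [ 0.15 10.43  0.85]
immersion_oil 0.94 [560.7 186. ] [0.49082049 0.14015683 0.006     ]
reagent_yellow 0.66 [311.9  85.7] [ 0.36757425 -0.11184898  0.004     ]
staining_jar 0.56 [324.2 183.3] [ 0.46485831 -0.10891246  0.004     ]
```

View pics/w14.png

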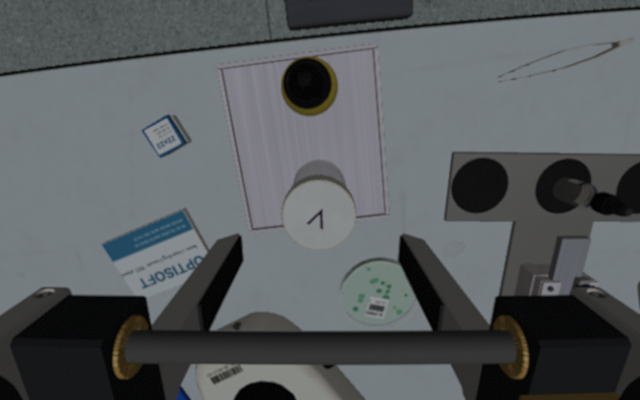

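```bash
python3 -m inch '[{"grip":1,"dx":0,"dy":1,"dz":0,"rx":0,"ry":0,"rz":0},{"grip":1,"dx":0,"dy":1,"dz":0,"rx":0,"ry":0,"rz":0},{"grip":1,"dx":0,"dy":1,"dz":0,"rx":0,"ry":0,"rz":0},{"grip":1,"dx":0,"dy":1,"dz":0,"rx":0,"ry":0,"rz":0},{"grip":1,"dx":0,"dy":1,"dz":0,"rx":0,"ry":0,"rz":0},{"grip":1,"dx":0,"dy":1,"dz":0,"rx":0,"ry":0,"rz":0},{"grip":1,"dx":0,"dy":1,"dz":0,"rx":0,"ry":0,"rz":0},{"grip":1,"dx":0,"dy":1,"dz":0,"rx":0,"ry":0,"rz":0},{"grip":1,"dx":0,"dy":1,"dz":0,"rx":0,"ry":0,"rz":0},{"grip":1,"dx":0,"dy":1,"dz":0,"rx":0,"ry":0,"rz":0}]'; python3 - <<'E'
from h import *
p=snap('wrist','w15');go(.490,.143,.034,3.047)
for q,z in [('immersion_oil',.006)]:
    for a in spotter.place_of(p,q)[:2]: print(q,round(a['score'],2),np.round(a['pixel'],1),at_z(p,a['pixel'],z))
E
```

```text
time: 20.23
tool_pos: [0.4836, 0.1409, 0.1498]
ee_rot: [-3.142, -0.03, 3.041]
wrist_force: [-0.0, -0.2, -0.8]
width: 0.0935
pos [0.4834 0.1437 0.1495] rpy [ 3.139 -0.031  3.043] w 0.0938 t 20.27
turn units [ 0.03 -0.36 -0.05] shift now [-0.41 -0.01  4.61] shift after turn [-0.26 -0.    4.62]
immersion_oil 0.65 [319.  206.2] [0.49424993 0.1395497  0.006     ]
```

View pics/w15.png

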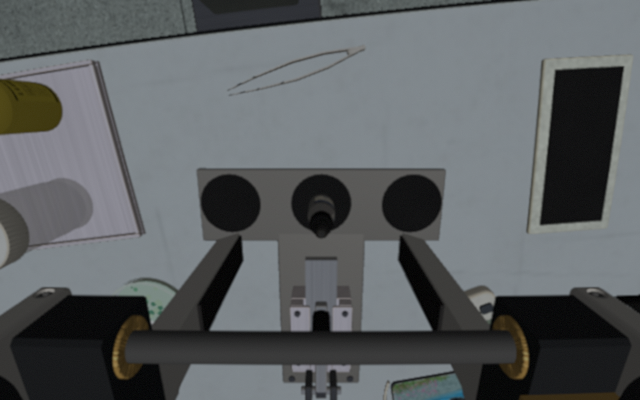

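```bash
python3 -m inch '[{"grip":1,"dx":-0.35,"dy":0,"dz":0,"rx":0,"ry":-0.36,"rz":0},{"grip":1,"dx":0,"dy":0,"dz":1,"rx":0,"ry":0,"rz":0},{"grip":1,"dx":0,"dy":0,"dz":1,"rx":0,"ry":0,"rz":0},{"grip":1,"dx":0,"dy":0,"dz":1,"rx":0,"ry":0,"rz":0},{"grip":1,"dx":0,"dy":0,"dz":1,"rx":0,"ry":0,"rz":0},{"grip":1,"dx":0,"dy":0,"dz":0.4,"rx":0,"ry":0,"rz":0}]'; python3 - <<'E'
from h import *
p=snap('wrist','w16');go(.4915,.143,.034,3.047)
E
```

```text
time: 21.08
tool_pos: [0.4937, 0.1352, 0.0347]
ee_rot: [-3.139, 0.007, 3.039]
wrist_force: [-0.0, 0.4, -0.4]
width: 0.0941
pos [0.4933 0.1352 0.034 ] rpy [-3.139  0.006  3.039] w 0.0934 t 21.12
turn units [-0.03  0.06 -0.09] shift now [ 0.11  0.3  -0.  ] shift after turn [ 0.1  0.3 -0. ]
```

View pics/w16.png

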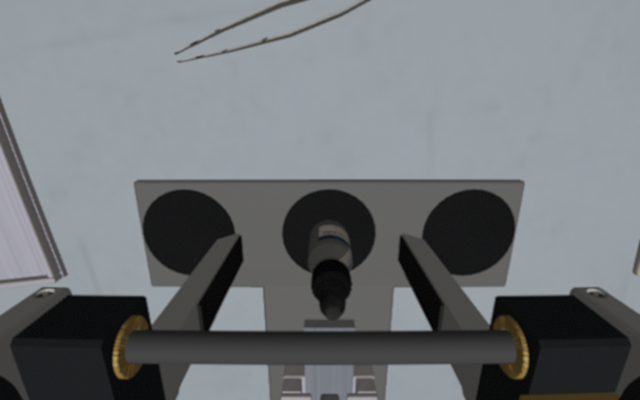

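```bash
python3 -m inch '[{"grip":1,"dx":0.08,"dy":0.26,"dz":0,"rx":0,"ry":0,"rz":0},{"grip":0,"dx":0,"dy":0,"dz":0,"rx":0,"ry":0,"rz":0},{"grip":0,"dx":0,"dy":0,"dz":0,"rx":0,"ry":0,"rz":0},{"grip":0,"dx":0,"dy":0,"dz":0,"rx":0,"ry":0,"rz":0},{"grip":0,"dx":0,"dy":0,"dz":0,"rx":0,"ry":0,"rz":0},{"grip":0,"dx":0,"dy":0,"dz":0,"rx":0,"ry":0,"rz":0},{"grip":0,"dx":0,"dy":0,"dz":0,"rx":0,"ry":0,"rz":0}]'; python3 - <<'E'
from h import *
p=snap('wrist','w17');go(.417,-.120,.14,3.047)
E
```

```text
time: 22.0
tool_pos: [0.4947, 0.1424, 0.0378]
ee_rot: [-3.14, 0.013, 3.038]
wrist_force: [-0.7, 0.7, -0.7]
width: 0.0373
pos [0.4947 0.1424 0.0377] rpy [-3.14   0.013  3.038] w 0.0334 t 22.05
turn units [-0.01  0.15 -0.1 ] shift now [  1.96 -10.76  -4.1 ] shift after turn [  2.1  -10.74  -4.09]
```

View pics/w17.png

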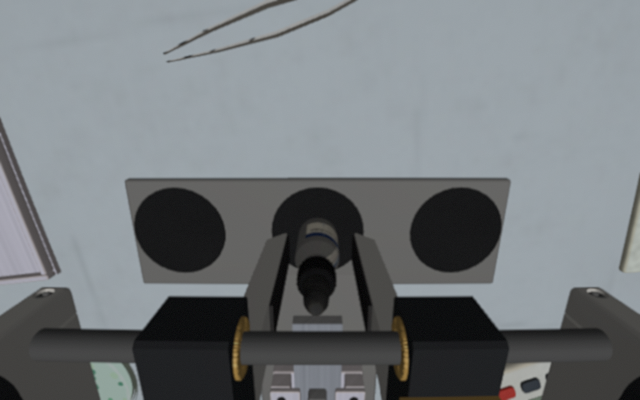

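```bash
python3 -m inch '[{"grip":0,"dx":0.1,"dy":0,"dz":0.12,"rx":0,"ry":0.15,"rz":0},{"grip":0,"dx":0,"dy":0,"dz":0,"rx":0,"ry":0,"rz":0},{"grip":0,"dx":0,"dy":0,"dz":0,"rx":0,"ry":0,"rz":0}]'; python3 - <<'E'
from h import *
p=snap('wrist');go(.417,-.120,.14,3.047)
E
```

```text
time: 22.42
tool_pos: [0.4925, 0.1426, 0.0349]
ee_rot: [-3.141, -0.001, 3.038]
wrist_force: [-0.6, 0.2, 1.2]
width: 0.0232
pos [0.4925 0.1426 0.0349] rpy [-3.141 -0.     3.038] w 0.0232 t 22.48
turn units [-0.01 -0.   -0.1 ] shift now [  1.92 -10.76  -4.19] shift after turn [  2.01 -10.74  -4.2 ]
```

```bash
python3 -m inch '[{"grip":0,"dx":0,"dy":0,"dz":-1,"rx":0,"ry":0,"rz":0},{"grip":0,"dx":0,"dy":0,"dz":-1,"rx":0,"ry":0,"rz":0},{"grip":0,"dx":0,"dy":0,"dz":-1,"rx":0,"ry":0,"rz":0},{"grip":0,"dx":0.2,"dy":-0.5,"dz":-1,"rx":0,"ry":0,"rz":0},{"grip":0,"dx":0.4,"dy":-1,"dz":-0.5,"rx":0,"ry":0,"rz":0},{"grip":0,"dx":0.4,"dy":-1,"dz":-0.2,"rx":0,"ry":0,"rz":0},{"grip":0,"dx":0.4,"dy":-1,"dz":-0.1,"rx":0,"ry":0,"rz":0},{"grip":0,"dx":0.1,"dy":-1,"dz":-0.1,"rx":0,"ry":0,"rz":0},{"grip":0,"dx":0.1,"dy":-1,"dz":-0.1,"rx":0,"ry":0,"rz":0},{"grip":0,"dx":0,"dy":-1,"dz":-0.1,"rx":0,"ry":0,"rz":0},{"grip":0,"dx":0,"dy":-1,"dz":0,"rx":0,"ry":0,"rz":0}]'; python3 - <<'E'
from h import *
p=snap('wrist','w18');go(.434,-.167,.14,3.047)
E
```

```text
time: 23.85
tool_pos: [0.4281, -0.0437, 0.1614]
ee_rot: [-3.138, -0.011, 3.043]
wrist_force: [-0.9, 0.4, -0.3]
width: 0.0232
pos [ 0.4278 -0.0463  0.1612] rpy [-3.135 -0.012  3.04 ] w 0.023 t 23.9
turn units [-0.07 -0.14 -0.08] shift now [-0.75 -4.77  0.87] shift after turn [-0.7  -4.78  0.85]
```

View pics/w18.png

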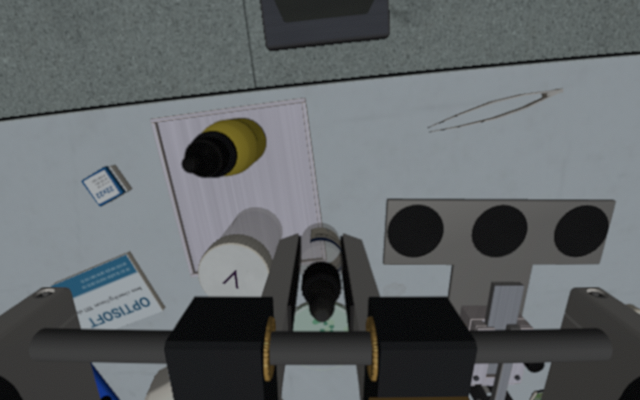

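```bash
python3 -m inch '[{"grip":0,"dx":-0.15,"dy":-0.95,"dz":0,"rx":0,"ry":-0.1,"rz":0},{"grip":0,"dx":-0.15,"dy":-0.95,"dz":0,"rx":0,"ry":0,"rz":0},{"grip":0,"dx":-0.15,"dy":-0.95,"dz":0,"rx":0,"ry":0,"rz":0},{"grip":0,"dx":-0.15,"dy":-0.95,"dz":0,"rx":0,"ry":0,"rz":0},{"grip":0,"dx":-0.15,"dy":-0.8,"dz":0,"rx":0,"ry":0,"rz":0}]'; python3 - <<'E'
from h import *
p=snap('wrist','w19');go(.434,-.167,.036,3.047)
E
```

```text
time: 24.52
tool_pos: [0.4336, -0.1637, 0.1592]
ee_rot: [-3.138, -0.007, 3.041]
wrist_force: [0.7, -0.4, 0.3]
width: 0.0232
pos [ 0.4338 -0.1659  0.1591] rpy [-3.136 -0.007  3.039] w 0.0229 t 24.57
turn units [-0.06 -0.08 -0.09] shift now [-0.05 -0.02  4.92] shift after turn [-0.01 -0.04  4.92]
```

View pics/w19.png

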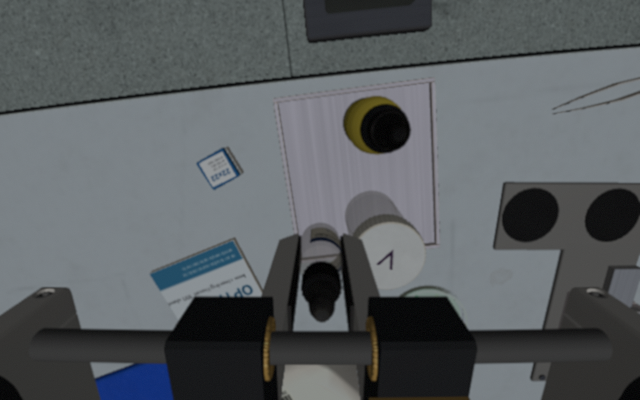

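```bash
python3 -m inch '[{"grip":0,"dx":0,"dy":-0.05,"dz":1,"rx":0,"ry":0,"rz":0},{"grip":0,"dx":0,"dy":0,"dz":1,"rx":0,"ry":0,"rz":0},{"grip":0,"dx":0,"dy":0,"dz":0.5,"rx":0,"ry":0,"rz":0}]'; python3 - <<'E'
from h import *
p=snap('wrist','w20');go(.434,-.167,.036,3.047)
E
```

```text
time: 24.95
tool_pos: [0.4339, -0.1667, 0.0954]
ee_rot: [-3.137, -0.005, 3.038]
wrist_force: [0.0, 0.0, -0.2]
width: 0.0228
pos [ 0.4331 -0.1663  0.094 ] rpy [-3.138 -0.007  3.038] w 0.023 t 25.0
turn units [-0.04 -0.09 -0.1 ] shift now [-0.06 -0.02  2.32] shift after turn [-0.04 -0.03  2.32]
```

View pics/w20.png

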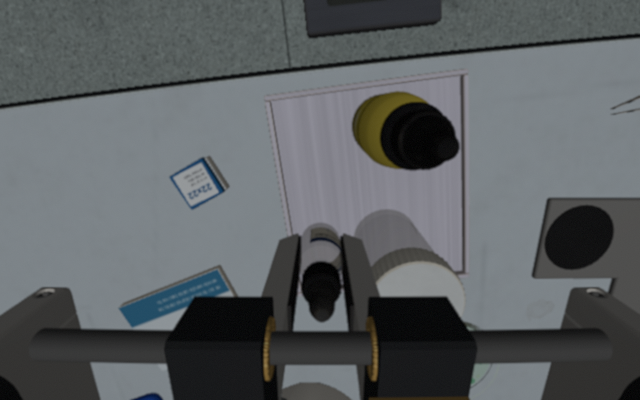

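```bash
python3 -m inch '[{"grip":0,"dx":0,"dy":-0.2,"dz":0.6,"rx":0,"ry":0,"rz":0},{"grip":0,"dx":0,"dy":0,"dz":0.9,"rx":0,"ry":0,"rz":0},{"grip":0,"dx":0,"dy":0,"dz":0.65,"rx":0,"ry":0,"rz":0}]'; python3 - <<'E'
from h import *
p=snap('wrist','w21');go(.434,-.171,.033,3.047);print(robot.get_obs()['wrist_force'])
E
```

```text
time: 25.38
tool_pos: [0.4342, -0.1723, 0.0403]
ee_rot: [-3.136, -0.002, 3.039]
wrist_force: [0.7, -0.1, -0.7]
width: 0.0235
pos [ 0.4328 -0.1716  0.0381] rpy [-3.137 -0.006  3.039] w 0.0232 t 25.43
turn units [-0.05 -0.07 -0.09] shift now [-0.05  0.03  0.2 ] shift after turn [-0.05  0.03  0.2 ]
[-1.4788489   0.63073669 -0.67004169]
```

View pics/w21.png

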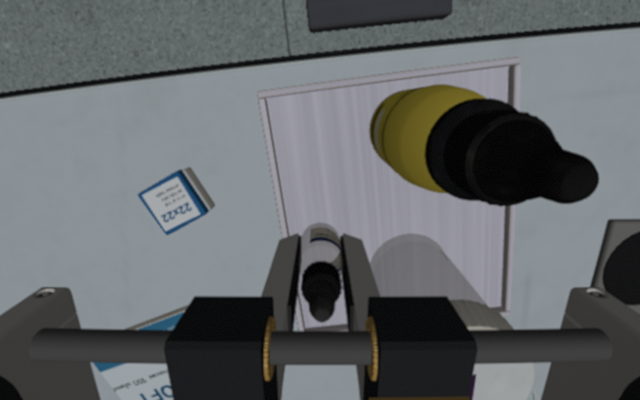

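```bash
python3 -m inch '[{"grip":0,"dx":0,"dy":0,"dz":0.2,"rx":0,"ry":0,"rz":0}]'; python3 - <<'E'
from h import *
cams.snapshot('side');go(.434,-.171,.033,3.047);print(robot.get_obs()['wrist_force'])
E
```

```text
time: 25.55
tool_pos: [0.433, -0.1718, 0.0331]
ee_rot: [-3.137, -0.005, 3.039]
wrist_force: [-0.5, -0.2, 0.2]
width: 0.0233
pos [ 0.433  -0.1719  0.033 ] rpy [-3.137 -0.006  3.039] w 0.0236 t 25.6
turn units [-0.06 -0.06 -0.09] shift now [-0.04  0.04 -0.  ] shift after turn [-0.04  0.04 -0.  ]
[-1.25384312 -0.15018256 -0.388321  ]
```

```bash
python3 -m inch '[{"grip":0,"dx":0,"dy":0,"dz":0.1,"rx":0,"ry":0,"rz":0}]'; python3 - <<'E'
from h import *
cams.snapshot('side');go(.434,-.171,.033,3.047);print(robot.get_obs()['wrist_force'])
E
```

```text
time: 25.72
tool_pos: [0.4336, -0.1721, 0.0327]
ee_rot: [-3.136, -0.005, 3.039]
wrist_force: [-6.7, 3.7, 17.5]
width: 0.0232
pos [ 0.4335 -0.1721  0.0327] rpy [-3.136 -0.005  3.039] w 0.023 t 25.77
turn units [-0.06 -0.05 -0.09] shift now [-0.02  0.05 -0.01] shift after turn [-0.02  0.05 -0.01]
[-3.89883277  1.51936766  8.89303288]
```

Contact. Open part way and rise.

```bash
python3 -m inch '[{"grip":0.4,"dx":0,"dy":0,"dz":0,"rx":0,"ry":0,"rz":0},{"grip":0.4,"dx":0,"dy":0,"dz":0,"rx":0,"ry":0,"rz":0},{"grip":0.4,"dx":0,"dy":0,"dz":0,"rx":0,"ry":0,"rz":0},{"grip":0.4,"dx":0,"dy":0,"dz":-0.4,"rx":0,"ry":0,"rz":0},{"grip":0.4,"dx":0,"dy":0,"dz":-1,"rx":0,"ry":0,"rz":0},{"grip":0.4,"dx":0,"dy":0,"dz":-1,"rx":0,"ry":0,"rz":0},{"grip":0.4,"dx":0,"dy":0,"dz":-1,"rx":0,"ry":0,"rz":0},{"grip":0.4,"dx":0,"dy":0,"dz":-1,"rx":0,"ry":0,"rz":0},{"grip":0.4,"dx":0,"dy":0,"dz":-1,"rx":0,"ry":0,"rz":0}]'; python3 - <<'E'
from h import *
p=snap('wrist','w22');go(.581,.136,.165,3.047)
for q,z in [('immersion_oil',.004),('reagent_yellow',.004),('staining_jar',.004)]:
    for a in spotter.place_of(p,q)[:2]: print(q,round(a['score'],2),np.round(a['pixel'],1),at_z(p,a['pixel'],z))
E
```

```text
time: 26.9
tool_pos: [0.4337, -0.1712, 0.1734]
ee_rot: [-3.137, -0.005, 3.039]
wrist_force: [-0.8, -0.7, -0.1]
width: 0.0378
pos [ 0.4356 -0.1722  0.1775] rpy [-3.134e+00  2.000e-03  3.039e+00] w 0.0377 t 26.95
turn units [-0.09  0.02 -0.09] shift now [-4.52 12.86  0.41] shift after turn [-4.63 12.82  0.5 ]
immersion_oil 0.95 [317.4 184.6] [ 0.4319728  -0.17393599  0.004     ]
reagent_yellow 0.8 [372.5 120.8] [ 0.37188882 -0.11197054  0.004     ]
reagent_yellow 0.27 [604.6 305.1] [0.61685247 0.15901899 0.004     ]
```

View pics/w22.png

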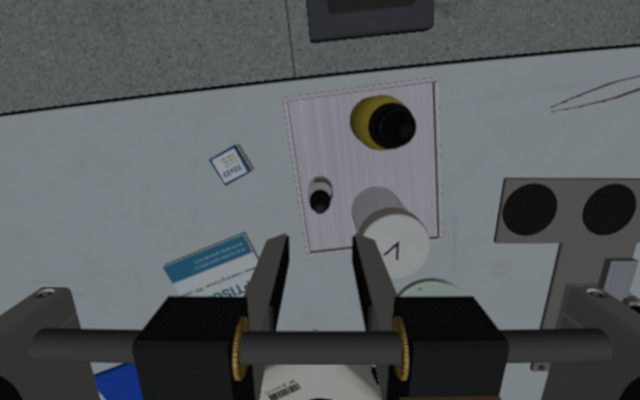

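```bash
python3 -m inch '[{"grip":0.5,"dx":0,"dy":1,"dz":0,"rx":0,"ry":0,"rz":0},{"grip":0.5,"dx":0,"dy":1,"dz":0,"rx":0,"ry":0,"rz":0},{"grip":0.5,"dx":0,"dy":1,"dz":0,"rx":0,"ry":0,"rz":0},{"grip":0.5,"dx":0,"dy":1,"dz":0,"rx":0,"ry":0,"rz":0},{"grip":0.5,"dx":0,"dy":1,"dz":0,"rx":0,"ry":0,"rz":0},{"grip":0.5,"dx":-0.2,"dy":1,"dz":0,"rx":0,"ry":0,"rz":0},{"grip":0.5,"dx":-0.5,"dy":1,"dz":0,"rx":0,"ry":0,"rz":0},{"grip":0.5,"dx":-0.7,"dy":1,"dz":0,"rx":0,"ry":0,"rz":0},{"grip":0.5,"dx":-0.7,"dy":1,"dz":0,"rx":0,"ry":0,"rz":0},{"grip":0.5,"dx":-0.7,"dy":1,"dz":0,"rx":0,"ry":0,"rz":0},{"grip":0.5,"dx":-0.7,"dy":1,"dz":0,"rx":0,"ry":0,"rz":0},{"grip":0.5,"dx":-0.7,"dy":0.8,"dz":0,"rx":0,"ry":0,"rz":0}]'; python3 - <<'E'
from h import *
p=snap('wrist','w23');go(.581,.136,.165,3.047)
for q,z in [('clamp_grip',.083),('channel_mouth',.032),('coupon',.032)]:
    for a in spotter.place_of(p,q)[:2]: print(q,round(a['score'],2),np.round(a['pixel'],1),at_z(p,a['pixel'],z))
E
```

```text
time: 28.6
tool_pos: [0.5598, 0.1205, 0.1435]
ee_rot: [-3.137, -0.045, 3.035]
wrist_force: [0.3, 0.7, -0.0]
width: 0.0472
pos [0.5614 0.1224 0.1427] rpy [-3.139 -0.044  3.037] w 0.047 t 28.65
turn units [-0.03 -0.51 -0.12] shift now [-0.68  0.62 -0.93] shift after turn [-0.73  0.61 -0.89]
clamp_grip 0.9 [337.4 251.2] [0.58246792 0.13180752 0.083     ]
channel_mouth 0.7 [334.1 230.6] [0.58388306 0.13104057 0.032     ]
channel_mouth 0.48 [ 62.3 125.9] [ 0.46521571 -0.0931672   0.032     ]
coupon 0.57 [334.4 241.2] [0.59417052 0.13034297 0.032     ]
```

View pics/w23.png

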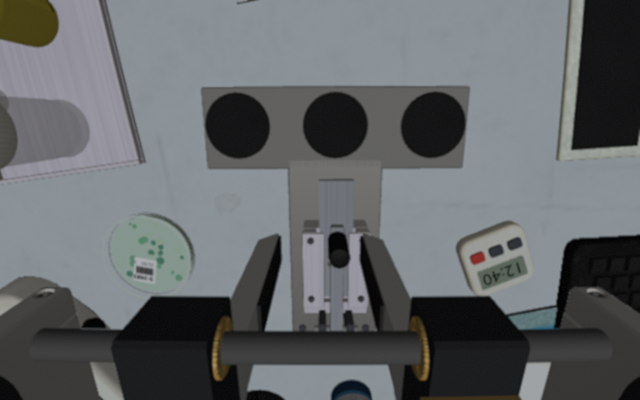

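```bash
python3 -m inch '[{"grip":0.5,"dx":-0.73,"dy":0.5,"dz":0,"rx":0,"ry":-0.5,"rz":-0.1},{"grip":0.5,"dx":0,"dy":0,"dz":0,"rx":0,"ry":0,"rz":0}]'; python3 - <<'E'
from h import *
p=snap('wrist','w24');go(.581,.136,.078,3.047)
print(proj(p,[.581,.136,.097]), proj(p,np.array(robot.get_obs()['tool_pos'])))
for q,z in [('clamp_grip',.083),('channel_mouth',.032)]:
    for a in spotter.place_of(p,q)[:2]: print(q,round(a['score'],2),np.round(a['pixel'],1),at_z(p,a['pixel'],z))
E
```

```text
time: 29.05
tool_pos: [0.5772, 0.1281, 0.1421]
ee_rot: [-3.135, -0.003, 3.043]
wrist_force: [-0.0, 0.4, -0.3]
width: 0.047
pos [0.5769 0.1277 0.1422] rpy [-3.135 -0.004  3.042] w 0.047 t 29.1
turn units [-0.08 -0.04 -0.06] shift now [-0.14  0.36  2.57] shift after turn [-0.13  0.34  2.57]
[331.09270038 232.89566167] [317.8914266  258.01476546]
clamp_grip 0.64 [326.3 226.1] [0.58101442 0.13279977 0.083     ]
channel_mouth 0.79 [322.4 208.9] [0.58395708 0.1296221  0.032     ]
```

View pics/w24.png

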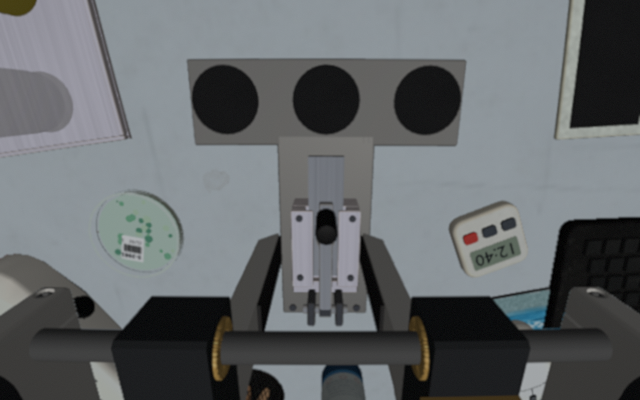

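```bash
python3 -m inch '[{"grip":0.5,"dx":-0.15,"dy":0.25,"dz":0.5,"rx":0,"ry":0,"rz":0},{"grip":0.5,"dx":0,"dy":0,"dz":1,"rx":0,"ry":0,"rz":0},{"grip":0.5,"dx":0,"dy":0,"dz":1,"rx":0,"ry":0,"rz":0}]'; python3 - <<'E'
from h import *
p=snap('wrist','w25');go(.581,.133,.078,3.047)
E
```

```text
time: 29.58
tool_pos: [0.5829, 0.1331, 0.0803]
ee_rot: [-3.137, 0.002, 3.04]
wrist_force: [-0.4, -0.2, 0.0]
width: 0.0471
pos [0.5803 0.1327 0.0758] rpy [-3.135 -0.005  3.04 ] w 0.0468 t 29.62
turn units [-0.08 -0.06 -0.08] shift now [-0.03  0.01 -0.09] shift after turn [-0.03  0.01 -0.09]
```

View pics/w25.png

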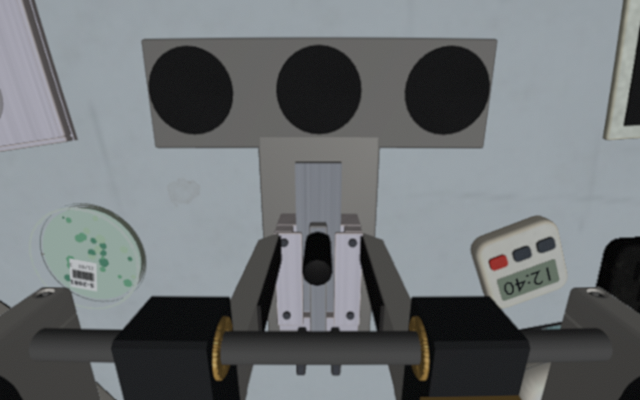

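Post centred between the fingers (column 318). Close.

```bash
python3 -m inch '[{"grip":0,"dx":0,"dy":0,"dz":0,"rx":0,"ry":0,"rz":0},{"grip":0,"dx":0,"dy":0,"dz":0,"rx":0,"ry":0,"rz":0},{"grip":0,"dx":0,"dy":0,"dz":0,"rx":0,"ry":0,"rz":0},{"grip":0,"dx":0,"dy":0,"dz":0,"rx":0,"ry":0,"rz":0},{"grip":0,"dx":0,"dy":0,"dz":0,"rx":0,"ry":0,"rz":0}]'; python3 - <<'E'
from h import *
p=snap('wrist','w26');go(.581,.133,.078,3.047);print(robot.get_obs()['wrist_force'])
phi0=np.arctan2(.028,-.09); r=np.hypot(.09,.028)
for t in np.arange(0,1.21,.1): print(round(t,1),np.round([(90+1e3*r*np.cos(phi0-t))/25,(55+1e3*r*np.sin(phi0-t)-83)/25],2))
E
```

```text
time: 30.25
tool_pos: [0.5804, 0.1316, 0.0764]
ee_rot: [-3.133, -0.006, 3.039]
wrist_force: [0.5, 0.1, -2.8]
width: 0.0151
pos [0.5804 0.1316 0.0764] rpy [-3.133 -0.006  3.039] w 0.0152 t 30.3
turn units [-0.09 -0.06 -0.09] shift now [-0.02  0.06 -0.07] shift after turn [-0.02  0.06 -0.06]
[-0.5724813  -2.61249851 -1.54229322]
0.0 [-0. -0.]
0.1 [0.13 0.35]
0.2 [0.29 0.69]
0.3 [0.49 1.01]
0.4 [0.72 1.31]
0.5 [0.98 1.59]
0.6 [1.26 1.84]
0.7 [1.57 2.06]
0.8 [1.9  2.24]
0.9 [2.24 2.4 ]
1.0 [2.6  2.51]
1.1 [2.97 2.6 ]
1.2 [3.34 2.64]
```

View pics/w26.png

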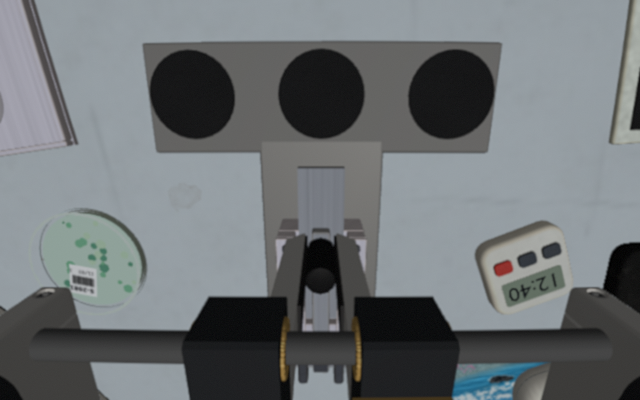

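```bash
python3 -m inch '[{"grip":0,"dx":-0.13,"dy":0,"dz":-0.35,"rx":0,"ry":0,"rz":0},{"grip":0,"dx":-0.16,"dy":0,"dz":-0.34,"rx":0,"ry":0,"rz":0},{"grip":0,"dx":-0.2,"dy":0,"dz":-0.32,"rx":0,"ry":0,"rz":0},{"grip":0,"dx":-0.23,"dy":0,"dz":-0.3,"rx":0,"ry":0,"rz":0},{"grip":0,"dx":-0.26,"dy":0,"dz":-0.28,"rx":0,"ry":0,"rz":0}]'; python3 - <<'E'
from h import *
p=snap('wrist','w27');go(.5804,.1316,.0764,3.047);print(robot.get_obs()['wrist_force'])
E
```

```text
time: 30.92
tool_pos: [0.6031, 0.1293, 0.1138]
ee_rot: [-3.132, -0.016, 3.039]
wrist_force: [-0.4, -1.4, -7.0]
width: 0.0154
pos [0.6044 0.1292 0.115 ] rpy [-3.132 -0.014  3.039] w 0.0155 t 30.98
turn units [-0.11 -0.16 -0.1 ] shift now [0.94 0.01 1.56] shift after turn [0.96 0.01 1.54]
[-1.52424545 -1.33532948 -4.48958427]
```

View pics/w27.png

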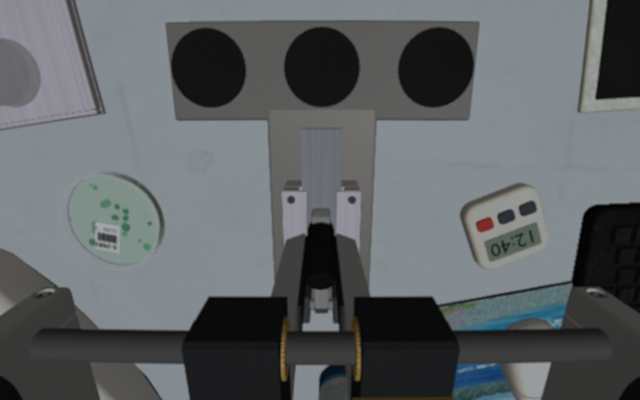

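```bash
python3 -m inch '[{"grip":0,"dx":-0.28,"dy":0,"dz":-0.27,"rx":0,"ry":-0.1,"rz":0},{"grip":0,"dx":-0.31,"dy":0,"dz":-0.22,"rx":0,"ry":0,"rz":0},{"grip":0,"dx":-0.33,"dy":0,"dz":-0.18,"rx":0,"ry":0,"rz":0},{"grip":0,"dx":-0.34,"dy":0,"dz":-0.16,"rx":0,"ry":0,"rz":0},{"grip":0,"dx":-0.36,"dy":0,"dz":-0.12,"rx":0,"ry":0,"rz":0},{"grip":0,"dx":-0.37,"dy":0,"dz":-0.1,"rx":0,"ry":0,"rz":0}]'; python3 - <<'E'
from h import *
p=snap('wrist','w28');go(.5804,.1316,.0764,3.047);print(robot.get_obs()['wrist_force']);snap('side','s28')
E
```

```text
time: 31.72
tool_pos: [0.6564, 0.1238, 0.1421]
ee_rot: [-3.131, -0.007, 3.039]
wrist_force: [-1.7, -0.6, -8.2]
width: 0.0149
pos [0.6577 0.1236 0.1424] rpy [-3.131 -0.005  3.039] w 0.0148 t 31.77
turn units [-0.12 -0.06 -0.09] shift now [3.09 0.03 2.65] shift after turn [3.11 0.02 2.64]
[ 0.58215907 -1.82512557 -4.25018627]
```

View pics/w28.png

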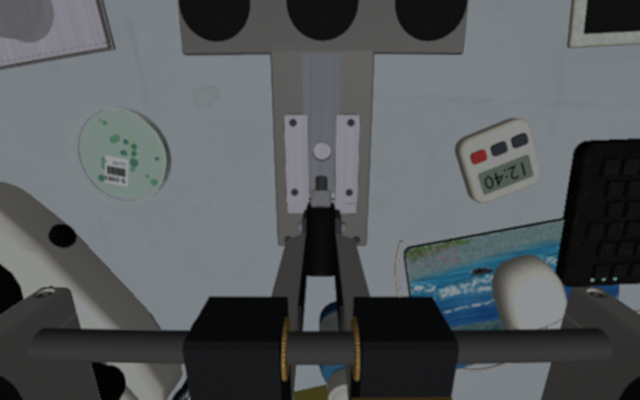

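View pics/s28.png

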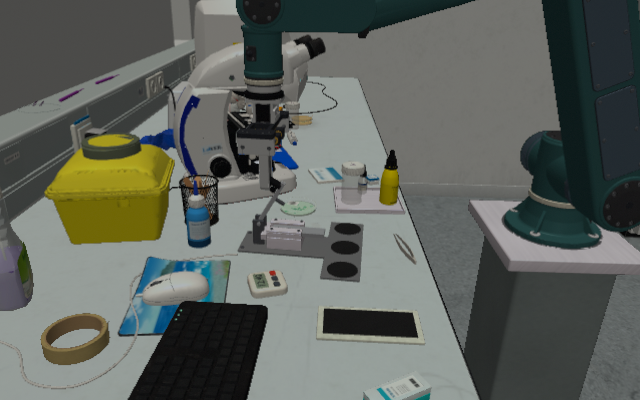

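```bash
python3 -m inch '[{"grip":0.45,"dx":0,"dy":0,"dz":0,"rx":0,"ry":0,"rz":0},{"grip":0.45,"dx":0,"dy":0,"dz":0,"rx":0,"ry":0,"rz":0},{"grip":0.45,"dx":0,"dy":0,"dz":0,"rx":0,"ry":0,"rz":0},{"grip":0.5,"dx":0,"dy":0,"dz":-0.5,"rx":0,"ry":0,"rz":0},{"grip":0.5,"dx":0.1,"dy":0,"dz":-1,"rx":0,"ry":0,"rz":0},{"grip":0.5,"dx":1,"dy":0,"dz":-0.8,"rx":0,"ry":0,"rz":0},{"grip":0.5,"dx":1,"dy":0,"dz":0,"rx":0,"ry":0,"rz":0},{"grip":0.5,"dx":1,"dy":0,"dz":0,"rx":0,"ry":0,"rz":0},{"grip":0.5,"dx":1,"dy":0,"dz":0,"rx":0,"ry":0,"rz":0}]'; python3 - <<'E'
from h import *
p=snap('wrist','w29');go(.557,.1365,.047,3.047);snap('side','s29')
p=cams.snapshot('wrist')
E
```

```text
time: 32.95
tool_pos: [0.559, 0.1367, 0.2146]
ee_rot: [-3.139, 0.021, 3.04]
wrist_force: [-0.8, 0.0, -0.0]
width: 0.0469
pos [0.5564 0.1373 0.2153] rpy [-3.139  0.019  3.041] w 0.0468 t 33.0
turn units [-0.02  0.22 -0.07] shift now [ 0.1  -0.01  6.73] shift after turn [-0.03 -0.03  6.73]
```

View pics/w29.png

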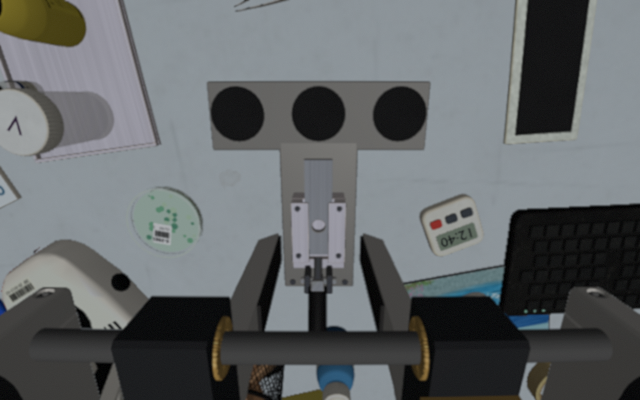

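View pics/s29.png

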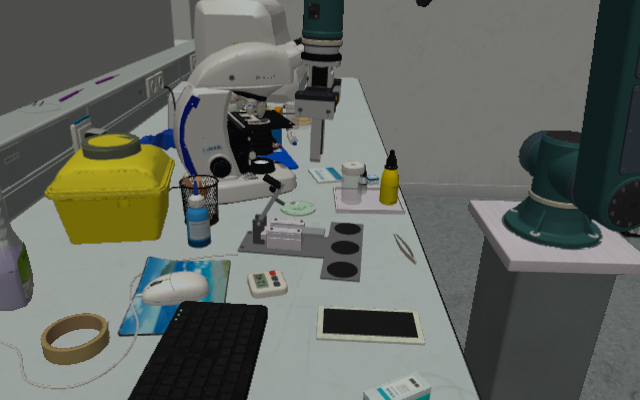

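```bash
python3 -m inch '[{"grip":0.55,"dx":0.1,"dy":0,"dz":1,"rx":0,"ry":0.2,"rz":0},{"grip":0.55,"dx":0,"dy":0,"dz":1,"rx":0,"ry":0,"rz":0},{"grip":0.55,"dx":0,"dy":0,"dz":1,"rx":0,"ry":0,"rz":0},{"grip":0.55,"dx":0,"dy":0,"dz":1,"rx":0,"ry":0,"rz":0},{"grip":0.55,"dx":0,"dy":0,"dz":1,"rx":0,"ry":0,"rz":0},{"grip":0.55,"dx":0,"dy":0,"dz":0.6,"rx":0,"ry":0,"rz":0}]'; python3 - <<'E'
from h import *
p=snap('wrist','w30');go(.554,.1385,.047,3.047)
for q,z in [('channel_mouth',.032),('coupon',.032)]:
    for a in spotter.place_of(p,q)[:2]: print(q,round(a['score'],2),np.round(a['pixel'],1),at_z(p,a['pixel'],z))
E
```

```text
time: 33.85
tool_pos: [0.5599, 0.135, 0.0616]
ee_rot: [-3.138, -0.004, 3.037]
wrist_force: [-1.0, 1.0, -0.1]
width: 0.0519
pos [0.5586 0.1348 0.0596] rpy [-3.137 -0.007  3.037] w 0.0519 t 33.9
turn units [-0.06 -0.09 -0.11] shift now [0.19 0.13 0.5 ] shift after turn [0.2  0.13 0.5 ]
coupon 0.85 [317.5 284.2] [0.59387254 0.13037738 0.032     ]
```

View pics/w30.png

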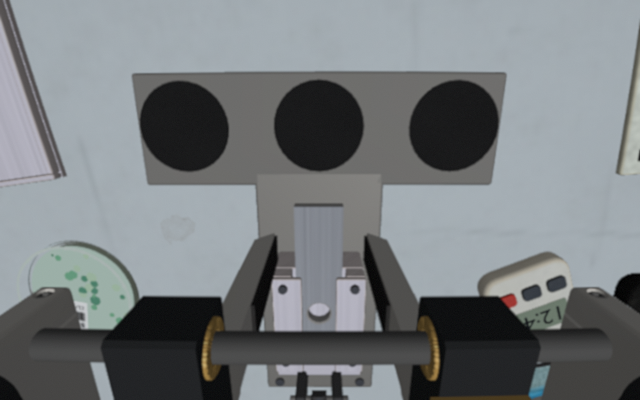

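```bash
python3 -m inch '[{"grip":0.55,"dx":0.2,"dy":0,"dz":0.5,"rx":0,"ry":0,"rz":-0.1},{"grip":0,"dx":0,"dy":0,"dz":0,"rx":0,"ry":0,"rz":0}]'; python3 - <<'E'
from h import *
p=snap('wrist','w31');go(.554,.1385,.047,3.047)
E
```

```text
time: 34.25
tool_pos: [0.5564, 0.1359, 0.0521]
ee_rot: [-3.139, 0.001, 3.047]
wrist_force: [0.5, -0.5, 0.3]
width: 0.0447
pos [0.5575 0.136  0.0532] rpy [-3.140e+00  3.000e-03  3.047e+00] w 0.0412 t 34.3
turn units [-0.02  0.04 -0.  ] shift now [0.15 0.09 0.25] shift after turn [0.15 0.09 0.25]
```

View pics/w31.png

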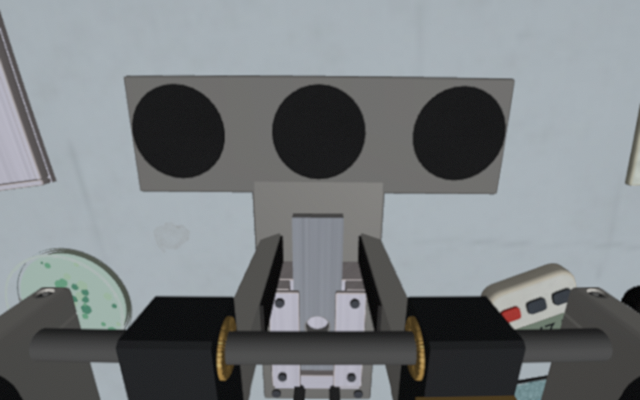

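```bash
python3 -m inch '[{"grip":0.45,"dx":0.15,"dy":0,"dz":0.3,"rx":0,"ry":0,"rz":0},{"grip":0.43,"dx":0,"dy":0,"dz":0,"rx":0,"ry":0,"rz":0}]'; python3 - <<'E'
from h import *
p=snap('side');go(.554,.1385,.047,3.047)
E
```

```text
time: 34.55
tool_pos: [0.5542, 0.1365, 0.0467]
ee_rot: [-3.14, 0.006, 3.047]
wrist_force: [0.6, -0.2, -0.8]
width: 0.0407
pos [0.5549 0.1366 0.0473] rpy [-3.14   0.007  3.047] w 0.0408 t 34.6
turn units [-0.01  0.08 -0.  ] shift now [0.04 0.07 0.01] shift after turn [0.04 0.07 0.01]
```

```bash
python3 -m inch '[{"grip":0,"dx":0,"dy":0,"dz":0.05,"rx":0,"ry":0.1,"rz":0},{"grip":0,"dx":0,"dy":0,"dz":0.05,"rx":0,"ry":0,"rz":0},{"grip":0,"dx":0,"dy":0,"dz":0.05,"rx":0,"ry":0,"rz":0},{"grip":0,"dx":0,"dy":0,"dz":0,"rx":0,"ry":0,"rz":0}]'; python3 - <<'E'
from h import *
p=snap('wrist','w32');go(.554,.1385,.047,3.047);print(robot.get_obs()['wrist_force'])
E
```

```text
time: 35.1
tool_pos: [0.5553, 0.1366, 0.0455]
ee_rot: [-3.141, -0.001, 3.047]
wrist_force: [-1.7, -1.0, 2.9]
width: 0.0301
pos [0.5554 0.1366 0.0454] rpy [-3.141e+00 -1.000e-03  3.047e+00] w 0.0298 t 35.15
turn units [-0.01 -0.01 -0.  ] shift now [ 0.06  0.07 -0.06] shift after turn [ 0.06  0.07 -0.06]
[-1.76189898  0.26180307  3.74550656]
```

View pics/w32.png

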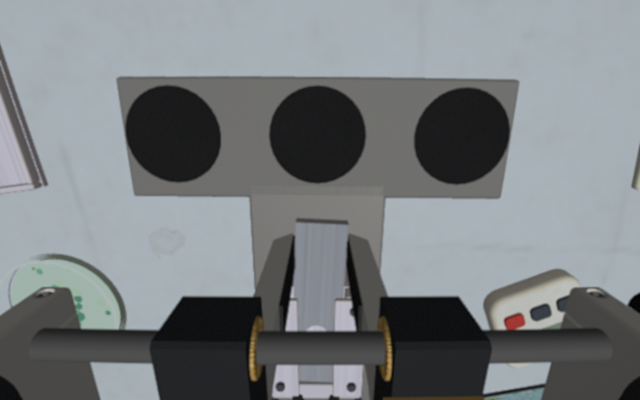

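```bash
python3 -m inch '[{"grip":0,"dx":0.4,"dy":0,"dz":-0.04,"rx":0,"ry":0,"rz":0},{"grip":0,"dx":0.5,"dy":0,"dz":0,"rx":0,"ry":0,"rz":0}]'; python3 - <<'E'
from h import *
p=snap('side');go(.4757,.1441,.047,3.047);print(robot.get_obs()['wrist_force'])
E
```

```text
time: 35.4
tool_pos: [0.5327, 0.1388, 0.0458]
ee_rot: [-3.141, 0.0, 3.046]
wrist_force: [0.7, -0.3, -0.0]
width: 0.0296
pos [0.5309 0.139  0.0456] rpy [-3.141e+00 -2.000e-03  3.047e+00] w 0.0296 t 35.45
turn units [-0.01 -0.02 -0.  ] shift now [ 2.22 -0.01 -0.05] shift after turn [ 2.22 -0.01 -0.06]
[-0.70760898 -0.17213208  1.19113079]
```

```bash
python3 -m inch '[{"grip":0,"dx":0.5,"dy":0,"dz":0,"rx":0,"ry":0,"rz":0},{"grip":0,"dx":0.6,"dy":0,"dz":-0.03,"rx":0,"ry":0,"rz":0},{"grip":0,"dx":0.6,"dy":0,"dz":-0.03,"rx":0,"ry":0,"rz":0},{"grip":0,"dx":0.6,"dy":0,"dz":-0.03,"rx":0,"ry":0,"rz":0},{"grip":0,"dx":0.3,"dy":0,"dz":0,"rx":0,"ry":0,"rz":0}]'; python3 - <<'E'
from h import *
p=snap('wrist','w33');go(.4757,.1441,.047,3.047);print(robot.get_obs()['wrist_force']);snap('side','s33')
E
```

```text
time: 36.08
tool_pos: [0.4597, 0.1456, 0.047]
ee_rot: [-3.14, -0.005, 3.047]
wrist_force: [-0.0, 0.1, -0.9]
width: 0.0297
pos [0.459  0.1457 0.0468] rpy [-3.14  -0.006  3.048] w 0.0299 t 36.12
turn units [-0.02 -0.06  0.01] shift now [-0.67 -0.   -0.01] shift after turn [-0.67 -0.   -0.01]
[-1.00066086  0.26114577 -1.29438974]
```

View pics/w33.png

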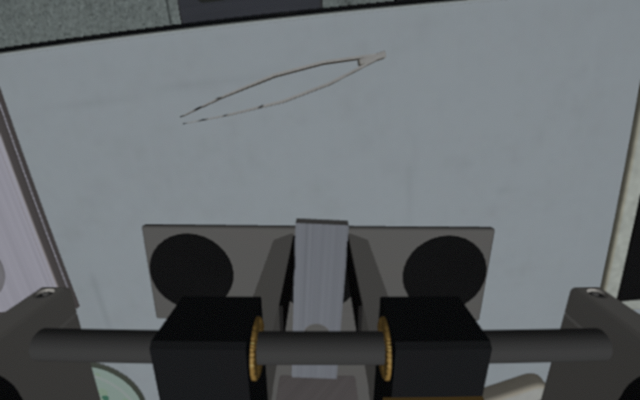

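View pics/s33.png

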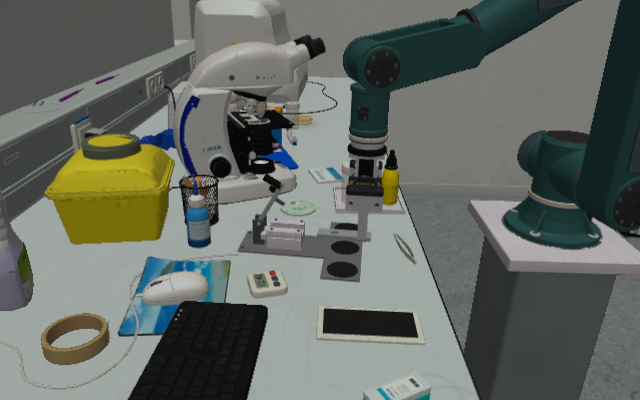

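```bash
python3 -m inch '[{"grip":0,"dx":0,"dy":0,"dz":-1,"rx":0,"ry":0,"rz":0},{"grip":0,"dx":0,"dy":0.3,"dz":-1,"rx":0,"ry":0,"rz":-0.2},{"grip":0,"dx":0.2,"dy":1,"dz":-1,"rx":0,"ry":0,"rz":-0.2},{"grip":0,"dx":0.2,"dy":1,"dz":0,"rx":0,"ry":0,"rz":-0.3},{"grip":0,"dx":0.2,"dy":1,"dz":0,"rx":0,"ry":0,"rz":0},{"grip":0,"dx":0.2,"dy":1,"dz":0,"rx":0,"ry":0,"rz":0},{"grip":0,"dx":0.2,"dy":1,"dz":0,"rx":0,"ry":0,"rz":0},{"grip":0,"dx":0.2,"dy":1,"dz":0,"rx":0,"ry":0,"rz":0}]'; python3 - <<'E'
from h import *
go(.426,.396,.12,3.107);p=snap('wrist','w34');q=snap('side')
W=[]
for n,p in [('wrist',p),('side',q)]:
  for a in spotter.regions_of(p,'pad')[:1]:
    cc,_=cv2.findContours(a['pixels'].astype(np.uint8),0,2); cc=max(cc,key=cv2.contourArea)
    w=np.array([at_z(p,x+0.0,.006)[:2] for x in cc[:,0].astype(float)],np.float32)
    print(n,a['score'],cv2.minAreaRect(w), a['extent'])
E
```

```text
time: 37.17
tool_pos: [0.4415, 0.3078, 0.125]
ee_rot: [3.141, 0.0, 3.105]
wrist_force: [0.4, -0.1, -0.8]
width: 0.0299
pos [0.4415 0.3078 0.125 ] rpy [3.141 0.    3.105] w 0.0299 t 37.17
turn units [ 0.    0.   -0.02] shift now [0.75 3.5  0.2 ] shift after turn [0.74 3.51 0.2 ]
wrist 0.96 ((0.462042897939682, 0.39584991335868835), (0.08596433699131012, 0.16993753612041473), 88.3216552734375) [367.7, 120.3, 472.9, 301.9]
side 0.87 ((0.4615321159362793, 0.3977851867675781), (0.092010498046875, 0.17004704475402832), 88.61687469482422) [316.5, 303.7, 425.3, 345.0]
```

View pics/w34.png

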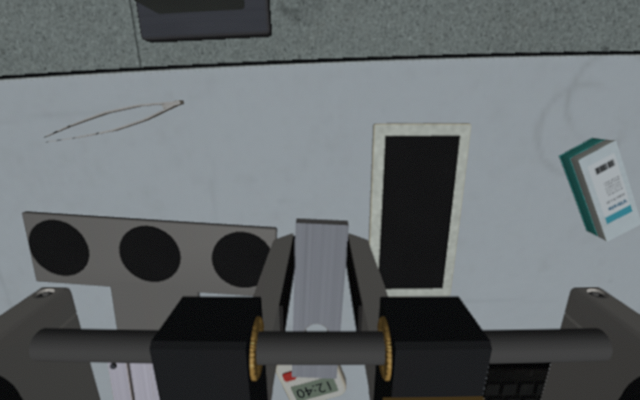

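```bash
python3 -m inch '[{"grip":0,"dx":0.15,"dy":0.9,"dz":0,"rx":0,"ry":0,"rz":-0.1},{"grip":0,"dx":0.15,"dy":0.9,"dz":0,"rx":0,"ry":0,"rz":0},{"grip":0,"dx":0.15,"dy":0.9,"dz":0,"rx":0,"ry":0,"rz":0},{"grip":0,"dx":0.15,"dy":0.5,"dz":0.4,"rx":0,"ry":0,"rz":0},{"grip":0,"dx":0,"dy":0,"dz":1,"rx":0,"ry":0,"rz":0},{"grip":0,"dx":0,"dy":0,"dz":1,"rx":0,"ry":0,"rz":0}]'; python3 - <<'E'
from h import *
p=snap('wrist','w35');go(.4264,.3965,.024,3.113)
E
```

```text
time: 38.12
tool_pos: [0.4323, 0.3866, 0.0644]
ee_rot: [-3.141, 0.005, 3.109]
wrist_force: [0.1, 0.0, -1.8]
width: 0.0295
pos [0.4302 0.385  0.0601] rpy [-3.136e+00 -1.000e-03  3.109e+00] w 0.0298 t 38.17
turn units [-0.06 -0.01 -0.05] shift now [0.16 0.46 1.44] shift after turn [0.16 0.45 1.44]
```

View pics/w35.png

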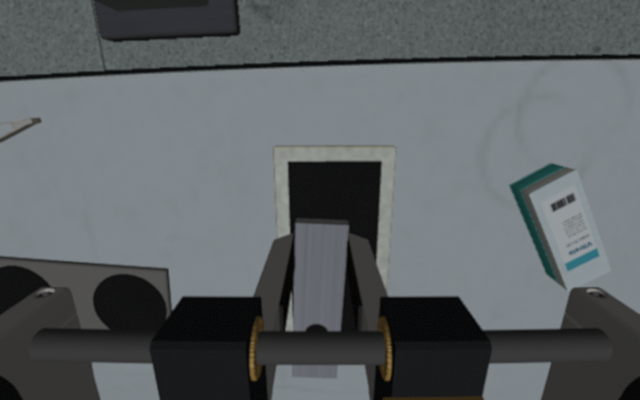

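```bash
python3 -m inch '[{"grip":0,"dx":0.15,"dy":0.45,"dz":0.4,"rx":0,"ry":0,"rz":0},{"grip":0,"dx":0,"dy":0,"dz":0.5,"rx":0,"ry":0,"rz":0}]'; python3 - <<'E'
from h import *
p=snap('wrist','w36');go(.4264,.3965,.024,3.113);print(robot.get_obs()['wrist_force'])
E
```

```text
time: 38.42
tool_pos: [0.4268, 0.3971, 0.0368]
ee_rot: [-3.137, -0.0, 3.108]
wrist_force: [-0.6, -0.3, -0.2]
width: 0.0295
pos [0.426  0.3959 0.0347] rpy [-3.134e+00 -3.000e-03  3.108e+00] w 0.0296 t 38.48
turn units [-0.08 -0.03 -0.06] shift now [-0.02  0.03  0.43] shift after turn [-0.01  0.02  0.43]
[-0.93177635 -0.84818443 -2.00377119]
```

View pics/w36.png

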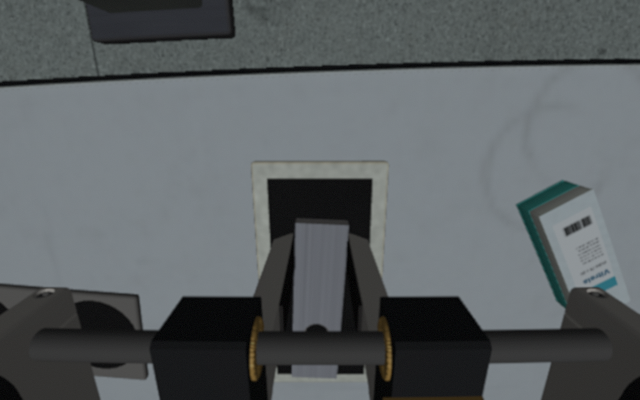

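```bash
python3 -m inch '[{"grip":0,"dx":0,"dy":0,"dz":0.35,"rx":0,"ry":0,"rz":0}]'; python3 - <<'E'
from h import *
p=snap('side');go(.4264,.3965,.022,3.113);print(robot.get_obs()['wrist_force'])
E
```

```text
time: 38.6
tool_pos: [0.4266, 0.3964, 0.0264]
ee_rot: [-3.135, -0.001, 3.108]
wrist_force: [-0.2, -0.5, -0.5]
width: 0.0294
pos [0.4255 0.3955 0.0244] rpy [-3.133 -0.004  3.108] w 0.0297 t 38.65
turn units [-0.1  -0.04 -0.05] shift now [-0.03  0.04  0.09] shift after turn [-0.03  0.04  0.09]
[-0.09936459  0.0876968  -1.87252003]
```

```bash
python3 -m inch '[{"grip":0,"dx":0,"dy":0,"dz":0.1,"rx":0,"ry":0,"rz":0}]'; python3 - <<'E'
from h import *
p=snap('side','s37');go(.4264,.3965,.022,3.113);print(robot.get_obs()['wrist_force'])
E
```

```text
time: 38.78
tool_pos: [0.4258, 0.3955, 0.0223]
ee_rot: [-3.133, -0.003, 3.108]
wrist_force: [-2.4, -3.1, 14.2]
width: 0.0299
pos [0.4258 0.3956 0.0225] rpy [-3.134e+00 -3.000e-03  3.108e+00] w 0.0294 t 38.83
turn units [-0.09 -0.04 -0.06] shift now [-0.02  0.04  0.02] shift after turn [-0.02  0.04  0.02]
[ 0.12271489  0.01275803 -0.4757489 ]
```

Contact with the pad; open and rise.

```bash
python3 -m inch '[{"grip":0.6,"dx":0,"dy":0,"dz":0,"rx":0,"ry":0,"rz":0},{"grip":0.6,"dx":0,"dy":0,"dz":0,"rx":0,"ry":0,"rz":0},{"grip":0.6,"dx":0,"dy":0,"dz":0,"rx":0,"ry":0,"rz":0},{"grip":0.6,"dx":0,"dy":0,"dz":-0.4,"rx":0,"ry":0,"rz":0},{"grip":0.6,"dx":0,"dy":0,"dz":-1,"rx":0,"ry":0,"rz":0},{"grip":0.6,"dx":0,"dy":0,"dz":-1,"rx":0,"ry":0,"rz":0},{"grip":0.6,"dx":0,"dy":0,"dz":-1,"rx":0,"ry":0,"rz":0},{"grip":0.6,"dx":0,"dy":0,"dz":-1,"rx":0,"ry":0,"rz":0},{"grip":0.6,"dx":0,"dy":0,"dz":-1,"rx":0,"ry":0,"rz":0}]'; python3 - <<'E'
from h import *
go(.434,-.172,.16,3.047);p=snap('wrist','w38')
for q,z in [('pad',.006),('coupon',.016)]:
  for a in spotter.regions_of(p,q)[:1]:
    cc,_=cv2.findContours(a['pixels'].astype(np.uint8),0,2); cc=max(cc,key=cv2.contourArea)
    w=np.array([at_z(p,x+0.0,z)[:2] for x in cc[:,0].astype(float)],np.float32)
    print(q,a['score'],cv2.minAreaRect(w))
im=cv2.imread('pics/w38.png')
cv2.imwrite('pics/w38a.png',cv2.resize(im[110:330,220:420],None,fx=3,fy=2.7))
E
```

```text
time: 39.95
tool_pos: [0.4263, 0.3962, 0.1642]
ee_rot: [-3.134, -0.002, 3.108]
wrist_force: [0.5, 0.4, 0.7]
width: 0.0564
pos [0.4263 0.3962 0.1642] rpy [-3.134e+00 -2.000e-03  3.108e+00] w 0.0564 t 39.95
turn units [-0.09 -0.02  0.69] shift now [ -1.08 -22.7    0.34] shift after turn [ -2.45 -22.6    0.17]
pad 0.6 ((0.4617043435573578, 0.3970739245414734), (0.08618713170289993, 0.17079322040081024), 88.34825897216797)
coupon 0.65 ((0.46067652106285095, 0.3939041495323181), (0.03071872517466545, 0.11231638491153717), 85.34984588623047)
```

View pics/w38.png

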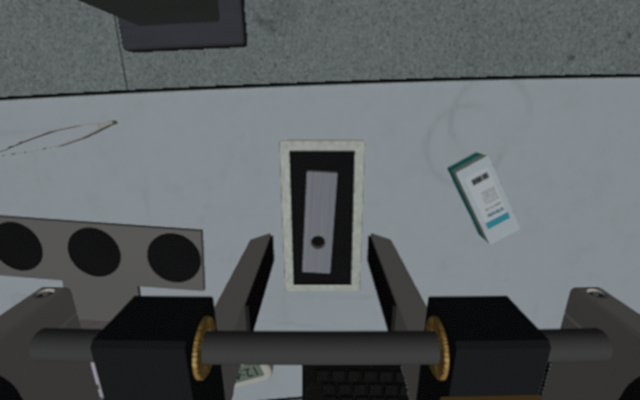

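View pics/w38a.png

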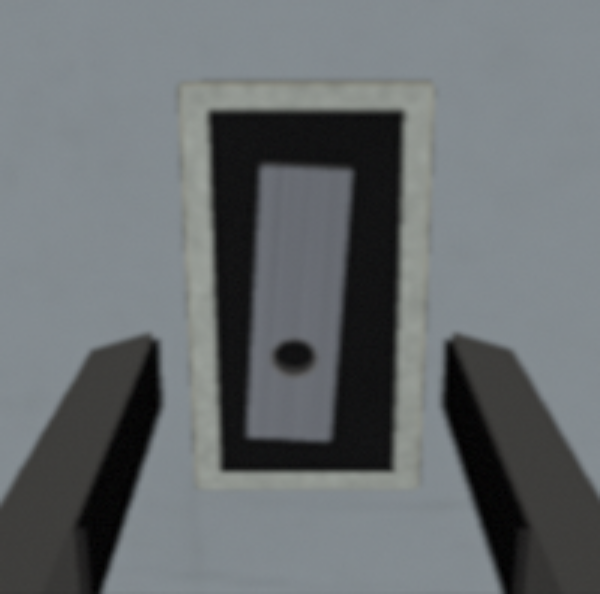

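```bash
python3 -m inch '[{"grip":0.5,"dx":0,"dy":-0.5,"dz":-1,"rx":0,"ry":0,"rz":0.3},{"grip":0.5,"dx":-0.1,"dy":-1,"dz":-0.5,"rx":0,"ry":0,"rz":0.3},{"grip":0.5,"dx":-0.2,"dy":-1,"dz":0,"rx":0,"ry":0,"rz":0},{"grip":0.5,"dx":-0.2,"dy":-1,"dz":0,"rx":0,"ry":0,"rz":0},{"grip":0.5,"dx":-0.2,"dy":-1,"dz":0,"rx":0,"ry":0,"rz":0},{"grip":0.5,"dx":-0.2,"dy":-1,"dz":0,"rx":0,"ry":0,"rz":0},{"grip":0.5,"dx":-0.2,"dy":-1,"dz":0,"rx":0,"ry":0,"rz":0},{"grip":0.5,"dx":-0.2,"dy":-1,"dz":0,"rx":0,"ry":0,"rz":0},{"grip":0.5,"dx":-0.2,"dy":-1,"dz":0,"rx":0,"ry":0,"rz":0},{"grip":0.5,"dx":-0.2,"dy":-1,"dz":0,"rx":0,"ry":0,"rz":0},{"grip":0.5,"dx":-0.2,"dy":-1,"dz":0,"rx":0,"ry":0,"rz":0},{"grip":0.5,"dx":-0.2,"dy":-1,"dz":0,"rx":0,"ry":0,"rz":0}]'; python3 - <<'E'
from h import *
go(.433,-.172,.18,3.047)
E
```

```text
time: 41.6
tool_pos: [0.4454, 0.0842, 0.1894]
ee_rot: [-3.119, -0.024, 3.045]
wrist_force: [0.2, -0.4, -0.3]
width: 0.0469
pos [0.4454 0.0842 0.1894] rpy [-3.119 -0.024  3.045] w 0.0469 t 41.6
turn units [-0.26 -0.27 -0.02] shift now [ -0.5  -10.24   0.59] shift after turn [ -0.47 -10.25   0.38]
```

```bash
python3 -m inch '[{"grip":0.45,"dx":-0.1,"dy":-1,"dz":0,"rx":-0.25,"ry":-0.25,"rz":0},{"grip":0.45,"dx":-0.15,"dy":-1,"dz":0,"rx":0,"ry":0,"rz":0},{"grip":0.45,"dx":-0.15,"dy":-1,"dz":0,"rx":0,"ry":0,"rz":0},{"grip":0.45,"dx":-0.15,"dy":-1,"dz":0,"rx":0,"ry":0,"rz":0},{"grip":0.45,"dx":-0.15,"dy":-1,"dz":0,"rx":0,"ry":0,"rz":0},{"grip":0.45,"dx":-0.15,"dy":-1,"dz":0,"rx":0,"ry":0,"rz":0},{"grip":0.45,"dx":-0.15,"dy":-1,"dz":0,"rx":0,"ry":0,"rz":0},{"grip":0.45,"dx":-0.15,"dy":-1,"dz":0,"rx":0,"ry":0,"rz":0},{"grip":0.45,"dx":-0.15,"dy":-1,"dz":0,"rx":0,"ry":0,"rz":0},{"grip":0.45,"dx":-0.15,"dy":-1,"dz":0,"rx":0,"ry":0,"rz":0}]'; python3 - <<'E'
from h import *
p=snap('wrist','w39');go(.433,-.172,.035,3.039)
for q,z in [('immersion_oil',.004),('reagent_yellow',.004),('staining_jar',.004)]:
    for a in spotter.place_of(p,q)[:2]: print(q,round(a['score'],2),np.round(a['pixel'],1),at_z(p,a['pixel'],z))
E
```

```text
time: 42.85
tool_pos: [0.4409, -0.1825, 0.1751]
ee_rot: [3.141, -0.026, 3.032]
wrist_force: [0.1, -0.8, 0.2]
width: 0.0423
pos [ 0.4407 -0.1853  0.1747] rpy [-3.139 -0.027  3.03 ] w 0.0424 t 42.9
turn units [-0.02 -0.31 -0.11] shift now [0.22 0.51 5.6 ] shift after turn [0.36 0.5  5.59]
immersion_oil 0.72 [324.9 180.9] [ 0.43291569 -0.17566862  0.004     ]
reagent_yellow 0.79 [379.  112.8] [ 0.36897643 -0.11399615  0.004     ]
staining_jar 0.77 [384.3 201.3] [ 0.46224675 -0.11407819  0.004     ]
```

View pics/w39.png

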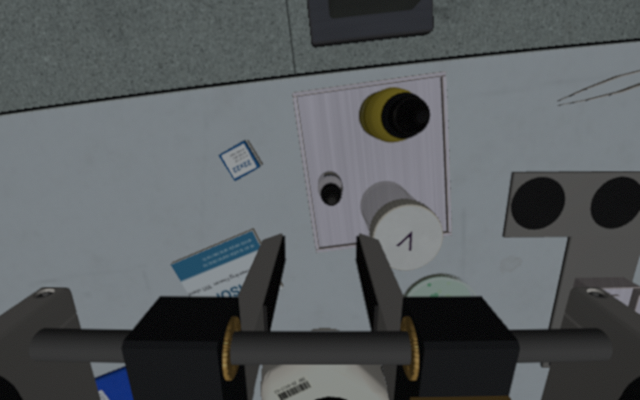

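```bash
python3 -m inch '[{"grip":0.4,"dx":0.3,"dy":0.5,"dz":0,"rx":0,"ry":-0.3,"rz":-0.1},{"grip":0.4,"dx":0,"dy":0,"dz":1,"rx":0,"ry":0,"rz":0},{"grip":0.4,"dx":0,"dy":0,"dz":0.8,"rx":0,"ry":0,"rz":0}]'; python3 - <<'E'
from h import *
p=snap('wrist','w40');go(.4335,-.172,.033,3.039)
E
```

```text
time: 43.42
tool_pos: [0.4351, -0.1656, 0.1307]
ee_rot: [3.14, 0.004, 3.043]
wrist_force: [-0.4, 0.7, 0.1]
width: 0.0376
pos [ 0.4336 -0.1648  0.128 ] rpy [ 3.138e+00 -1.000e-03  3.043e+00] w 0.0378 t 43.48
turn units [ 0.04 -0.01  0.04] shift now [-0.03 -0.3   3.8 ] shift after turn [-0.02 -0.29  3.8 ]
```

View pics/w40.png

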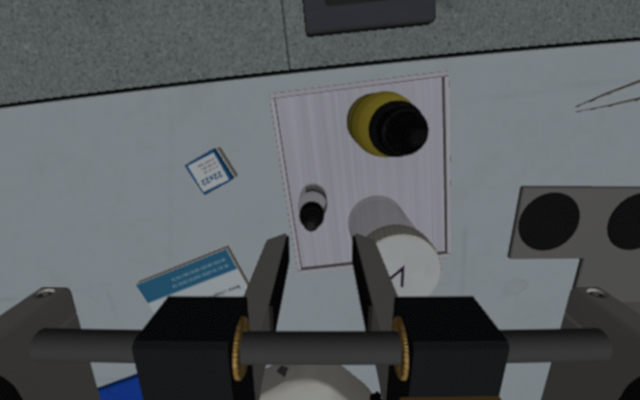

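```bash
python3 -m inch '[{"grip":0.4,"dx":0,"dy":-0.3,"dz":0,"rx":0,"ry":0,"rz":0},{"grip":0.4,"dx":0,"dy":0,"dz":0.5,"rx":0,"ry":0,"rz":0}]'; python3 - <<'E'
from h import *
p=snap('wrist','w41');go(.4335,-.172,.033,3.039)
E
```

```text
time: 43.72
tool_pos: [0.4333, -0.1719, 0.1163]
ee_rot: [3.139, 0.002, 3.044]
wrist_force: [0.2, -0.6, -0.2]
width: 0.0376
pos [ 0.4319 -0.171   0.1137] rpy [ 3.137e+00 -3.000e-03  3.044e+00] w 0.0375 t 43.77
turn units [ 0.05 -0.03  0.06] shift now [-0.08 -0.05  3.23] shift after turn [-0.07 -0.03  3.23]
```

View pics/w41.png

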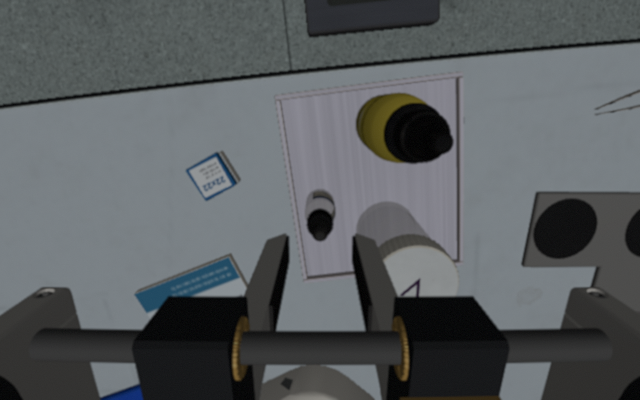

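```bash
python3 -m inch '[{"grip":0.4,"dx":-0.05,"dy":0,"dz":1,"rx":0,"ry":0,"rz":0},{"grip":0.4,"dx":0,"dy":0,"dz":1,"rx":0,"ry":0,"rz":0},{"grip":0.4,"dx":0,"dy":0,"dz":0.85,"rx":0,"ry":0,"rz":0}]'; python3 - <<'E'
from h import *
p=snap('wrist','w42');go(.4335,-.172,.033,3.039)
E
```

```text
time: 44.15
tool_pos: [0.435, -0.1717, 0.0429]
ee_rot: [3.139, 0.003, 3.044]
wrist_force: [-0.2, -0.0, -0.5]
width: 0.0378
pos [ 0.433  -0.1707  0.0398] rpy [ 3.136e+00 -3.000e-03  3.044e+00] w 0.0379 t 44.2
turn units [ 0.06 -0.03  0.06] shift now [-0.03 -0.05  0.27] shift after turn [-0.02 -0.05  0.27]
```

View pics/w42.png

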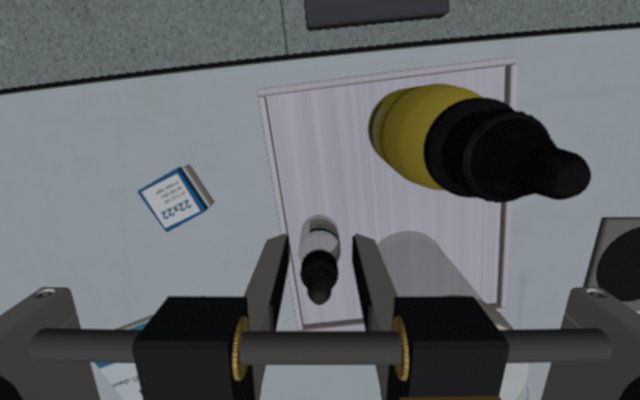

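```bash
python3 -m inch '[{"grip":0.4,"dx":0.12,"dy":0,"dz":0.3,"rx":0,"ry":0,"rz":0}]'; python3 - <<'E'
from h import *
p=snap('wrist','w43');go(.4315,-.172,.033,3.039)
E
```

```text
time: 44.32
tool_pos: [0.4304, -0.1705, 0.0325]
ee_rot: [3.137, -0.002, 3.044]
wrist_force: [0.7, -0.3, 0.6]
width: 0.0376
pos [ 0.4288 -0.1698  0.0309] rpy [ 3.135 -0.005  3.044] w 0.0377 t 44.38
turn units [ 0.07 -0.06  0.06] shift now [-0.12 -0.08 -0.08] shift after turn [-0.12 -0.08 -0.08]
```

View pics/w43.png

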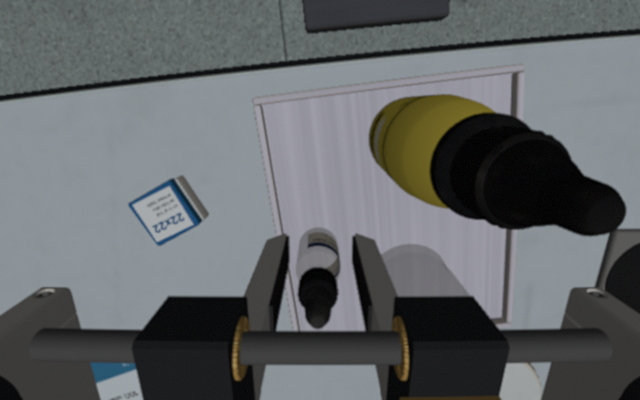

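```bash
python3 -m inch '[{"grip":0,"dx":-0.1,"dy":-0.06,"dz":-0.08,"rx":0,"ry":0,"rz":0},{"grip":0,"dx":0,"dy":0,"dz":0,"rx":0,"ry":0,"rz":0},{"grip":0,"dx":0,"dy":0,"dz":0,"rx":0,"ry":0,"rz":0},{"grip":0,"dx":0,"dy":0,"dz":0,"rx":0,"ry":0,"rz":0},{"grip":0,"dx":0,"dy":0,"dz":0,"rx":0,"ry":0,"rz":0}]'; python3 - <<'E'
from h import *
p=snap('wrist','w44');go(.4925,.1425,.16,3.047)
E
```

```text
time: 45.0
tool_pos: [0.4328, -0.1726, 0.0355]
ee_rot: [3.137, -0.001, 3.044]
wrist_force: [0.6, 0.6, -0.4]
width: 0.0232
pos [ 0.4329 -0.1726  0.0355] rpy [ 3.137e+00 -1.000e-03  3.044e+00] w 0.0229 t 45.05
turn units [ 0.05 -0.01 -0.04] shift now [-1.14 12.8  -4.92] shift after turn [-1.18 12.77 -4.98]
```

View pics/w44.png

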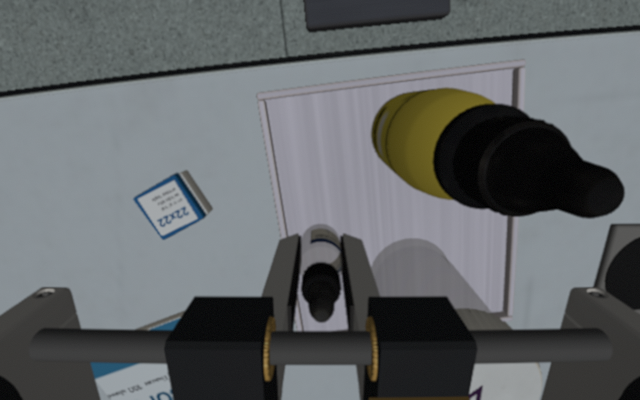

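```bash
python3 -m inch '[{"grip":0,"dx":0,"dy":0,"dz":-1,"rx":0,"ry":0,"rz":0},{"grip":0,"dx":0,"dy":0,"dz":-1,"rx":0,"ry":0,"rz":0},{"grip":0,"dx":0,"dy":0,"dz":-1,"rx":0,"ry":0,"rz":0},{"grip":0,"dx":0,"dy":0,"dz":-1,"rx":0,"ry":0,"rz":0},{"grip":0,"dx":0,"dy":0,"dz":-1,"rx":0,"ry":0,"rz":0},{"grip":0,"dx":0,"dy":1,"dz":-0.2,"rx":0,"ry":0,"rz":0},{"grip":0,"dx":0,"dy":1,"dz":0,"rx":0,"ry":0,"rz":0},{"grip":0,"dx":0,"dy":1,"dz":0,"rx":0,"ry":0,"rz":0},{"grip":0,"dx":0,"dy":1,"dz":0,"rx":0,"ry":0,"rz":0},{"grip":0,"dx":0,"dy":1,"dz":0,"rx":0,"ry":0,"rz":0},{"grip":0,"dx":-0.1,"dy":1,"dz":0,"rx":0,"ry":0,"rz":0},{"grip":0,"dx":-0.2,"dy":1,"dz":0,"rx":0,"ry":0,"rz":0}]'; python3 - <<'E'
from h import *
go(.4925,.1425,.16,3.047)
E
```

```text
time: 46.55
tool_pos: [0.4572, 0.0044, 0.1702]
ee_rot: [3.136, -0.002, 3.04]
wrist_force: [0.1, -0.9, -0.4]
width: 0.0234
pos [0.4572 0.0044 0.1702] rpy [ 3.136e+00 -2.000e-03  3.040e+00] w 0.0234 t 46.55
turn units [ 0.06 -0.02 -0.09] shift now [-0.84  5.64  0.44] shift after turn [-0.88  5.63  0.41]
```

```bash
python3 -m inch '[{"grip":0,"dx":-0.2,"dy":1,"dz":0.2,"rx":0,"ry":0,"rz":0},{"grip":0,"dx":-0.2,"dy":1,"dz":0.3,"rx":0,"ry":0,"rz":0},{"grip":0,"dx":-0.2,"dy":1,"dz":0.3,"rx":0,"ry":0,"rz":0},{"grip":0,"dx":-0.2,"dy":1,"dz":0.3,"rx":0,"ry":0,"rz":0},{"grip":0,"dx":-0.2,"dy":1,"dz":0.2,"rx":0,"ry":0,"rz":0},{"grip":0,"dx":-0.1,"dy":0.3,"dz":0,"rx":0,"ry":0,"rz":0}]'; python3 - <<'E'
from h import *
go(.4925,.1425,.039,3.047);p=snap('wrist','w45');go(.4925,.1425,.039,3.047)
E
```

```text
time: 47.3
tool_pos: [0.4986, 0.1388, 0.137]
ee_rot: [3.137, -0.002, 3.042]
wrist_force: [-0.1, 0.3, -0.0]
width: 0.0232
pos [0.4986 0.1388 0.137 ] rpy [ 3.137e+00 -2.000e-03  3.042e+00] w 0.0232 t 47.3
turn units [ 0.05 -0.02 -0.06] shift now [0.25 0.11 3.92] shift after turn [0.26 0.12 3.92]
pos [0.499  0.1391 0.1373] rpy [ 3.137e+00 -1.000e-03  3.042e+00] w 0.0231 t 47.35
turn units [ 0.06 -0.01 -0.06] shift now [0.27 0.09 3.93] shift after turn [0.27 0.11 3.93]
```

View pics/w45.png

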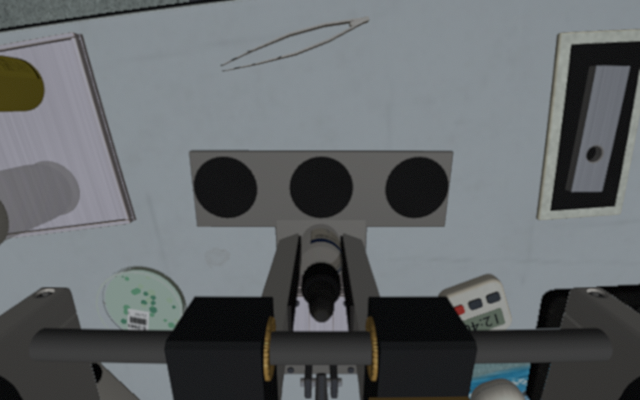

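```bash
python3 -m inch '[{"grip":0,"dx":0.27,"dy":0.1,"dz":0.5,"rx":0,"ry":0,"rz":0},{"grip":0,"dx":0,"dy":0,"dz":1,"rx":0,"ry":0,"rz":0},{"grip":0,"dx":0,"dy":0,"dz":1,"rx":0,"ry":0,"rz":0},{"grip":0,"dx":0,"dy":0,"dz":1,"rx":0,"ry":0,"rz":0}]'; python3 - <<'E'
from h import *
p=snap('wrist','w46');go(.4925,.1425,.037,3.047)
E
```

```text
time: 47.85
tool_pos: [0.4924, 0.1404, 0.0489]
ee_rot: [3.137, 0.004, 3.039]
wrist_force: [-0.3, -0.0, -0.6]
width: 0.0229
pos [0.4895 0.1398 0.0449] rpy [ 3.139e+00 -3.000e-03  3.039e+00] w 0.0231 t 47.9
turn units [ 0.03 -0.04 -0.1 ] shift now [-0.11  0.12  0.31] shift after turn [-0.11  0.12  0.31]
```

View pics/w46.png

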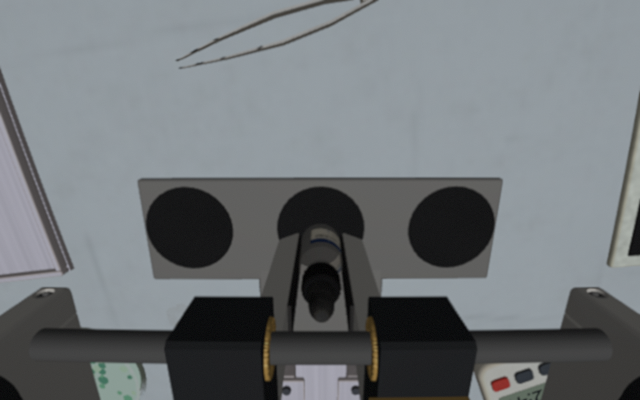

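```bash
python3 -m inch '[{"grip":0,"dx":-0.1,"dy":0.12,"dz":0.25,"rx":0,"ry":0,"rz":0}]'; python3 - <<'E'
from h import *
p=snap('wrist','w47');go(.4925,.1425,.037,3.047);print(robot.get_obs()['wrist_force'])
E
```

```text
time: 48.02
tool_pos: [0.4918, 0.1419, 0.0383]
ee_rot: [3.139, -0.004, 3.037]
wrist_force: [0.4, 0.3, -0.5]
width: 0.0229
pos [0.4913 0.1421 0.037 ] rpy [ 3.139 -0.006  3.038] w 0.0231 t 48.08
turn units [ 0.03 -0.07 -0.11] shift now [-0.05  0.02 -0.  ] shift after turn [-0.05  0.02 -0.  ]
[-0.53391553  0.2299128  -1.52828864]
```

```bash
python3 -m inch '[{"grip":0,"dx":-0.05,"dy":0,"dz":0.12,"rx":0,"ry":0,"rz":0}]'; python3 - <<'E'
from h import *
p=snap('wrist','w47');go(.4925,.1425,.037,3.047);print(robot.get_obs()['wrist_force'])
E
```

```text
time: 48.2
tool_pos: [0.4929, 0.1421, 0.036]
ee_rot: [3.139, -0.005, 3.038]
wrist_force: [-6.9, -0.6, 20.9]
width: 0.0229
pos [0.4931 0.1421 0.0361] rpy [ 3.139 -0.005  3.038] w 0.0234 t 48.25
turn units [ 0.03 -0.06 -0.11] shift now [ 0.02  0.01 -0.03] shift after turn [ 0.02  0.01 -0.03]
[-2.93926547  0.85909446  4.26642954]
```

View pics/w47.png

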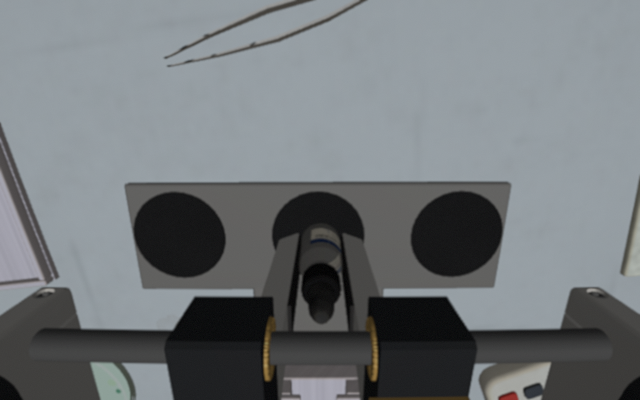

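```bash
python3 -m inch '[{"grip":0.5,"dx":0,"dy":0,"dz":0,"rx":0,"ry":0,"rz":0},{"grip":0.5,"dx":0,"dy":0,"dz":0,"rx":0,"ry":0,"rz":0},{"grip":0.5,"dx":0,"dy":0,"dz":0,"rx":0,"ry":0,"rz":0},{"grip":0.6,"dx":0,"dy":0,"dz":-0.4,"rx":0,"ry":0,"rz":0},{"grip":1,"dx":0,"dy":0,"dz":-1,"rx":0,"ry":0,"rz":0},{"grip":1,"dx":0,"dy":0,"dz":-1,"rx":0,"ry":0,"rz":0},{"grip":1,"dx":0,"dy":0,"dz":-1,"rx":0,"ry":0,"rz":0},{"grip":1,"dx":0,"dy":0,"dz":-1,"rx":0,"ry":0,"rz":0},{"grip":1,"dx":0,"dy":0,"dz":-1,"rx":0,"ry":0,"rz":0}]'; python3 - <<'E'
from h import *
p=snap('wrist','w48');go(.467,-.1155,.19,3.044)
for q,z in [('immersion_oil',.006),('reagent_yellow',.004),('staining_jar',.004)]:
    for a in spotter.place_of(p,q)[:2]: print(q,round(a['score'],2),np.round(a['pixel'],1),at_z(p,a['pixel'],z))
E
```

```text
time: 49.38
tool_pos: [0.4939, 0.1415, 0.1782]
ee_rot: [3.138, -0.003, 3.038]
wrist_force: [-0.1, -0.4, -0.1]
width: 0.0938
pos [0.4959 0.1419 0.1825] rpy [3.136 0.004 3.038] w 0.0943 t 49.42
turn units [ 0.06  0.05 -0.07] shift now [  0.08 -10.36  -0.35] shift after turn [  0.15 -10.36  -0.3 ]
immersion_oil 0.7 [317.8 186.6] [0.49555507 0.1402263  0.006     ]
reagent_yellow 0.74 [54.9 92.9] [ 0.37060364 -0.11497781  0.004     ]
staining_jar 0.84 [ 79.7 183.3] [ 0.46519758 -0.11779165  0.004     ]
```

View pics/w48.png

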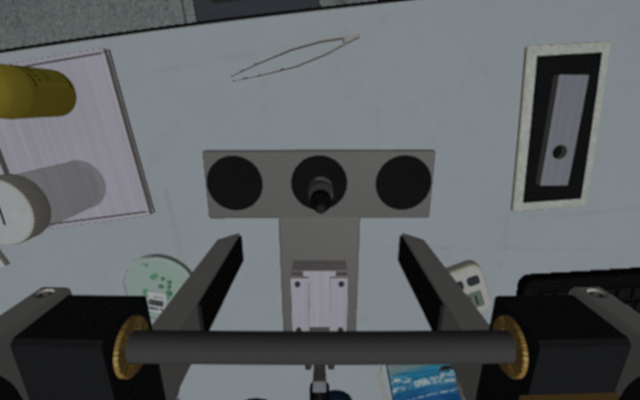

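```bash
python3 -m inch '[{"grip":1,"dx":0,"dy":-1,"dz":0,"rx":0,"ry":0,"rz":0},{"grip":1,"dx":-0.1,"dy":-1,"dz":0,"rx":0,"ry":0,"rz":0},{"grip":1,"dx":-0.1,"dy":-1,"dz":0,"rx":0,"ry":0,"rz":0},{"grip":1,"dx":-0.1,"dy":-1,"dz":0,"rx":0,"ry":0,"rz":0},{"grip":1,"dx":-0.1,"dy":-1,"dz":0,"rx":0,"ry":0,"rz":0},{"grip":1,"dx":-0.05,"dy":-1,"dz":0,"rx":0,"ry":0,"rz":0},{"grip":1,"dx":-0.05,"dy":-1,"dz":0,"rx":0,"ry":0,"rz":0},{"grip":1,"dx":0,"dy":-1,"dz":0,"rx":0,"ry":0,"rz":0},{"grip":1,"dx":0,"dy":-1,"dz":0,"rx":0,"ry":0,"rz":0},{"grip":1,"dx":0,"dy":-1,"dz":0,"rx":0,"ry":0,"rz":0}]'; python3 - <<'E'
from h import *
p=snap('wrist','w49');go(.467,-.1155,.057,3.045)
for q,z in [('staining_jar',.004)]:
    for a in spotter.place_of(p,q)[:2]: print(q,round(a['score'],2),np.round(a['pixel'],1),at_z(p,a['pixel'],z))
E
```

```text
time: 50.82
tool_pos: [0.4703, -0.1132, 0.1557]
ee_rot: [3.137, -0.037, 3.042]
wrist_force: [-0.0, -0.5, -1.0]
width: 0.0937
pos [ 0.4698 -0.1159  0.1554] rpy [ 3.14  -0.038  3.039] w 0.0943 t 50.88
turn units [ 0.02 -0.43 -0.07] shift now [-0.03 -0.    3.94] shift after turn [0.11 0.01 3.93]
staining_jar 0.78 [318.9 187.4] [ 0.46271768 -0.11219014  0.004     ]
```

View pics/w49.png

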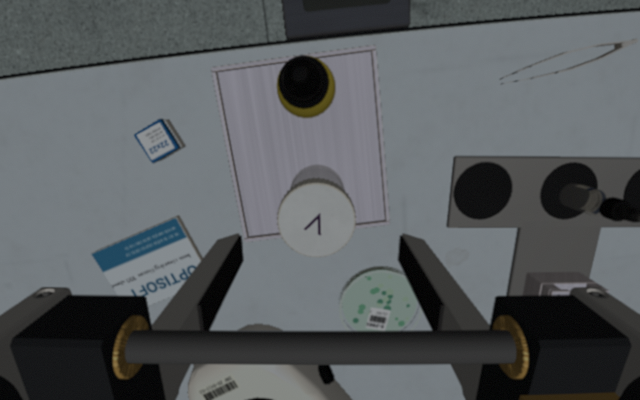

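```bash
python3 -m inch '[{"grip":1,"dx":0.05,"dy":0,"dz":0,"rx":0,"ry":-0.42,"rz":0},{"grip":1,"dx":0,"dy":0,"dz":1,"rx":0,"ry":0,"rz":0},{"grip":1,"dx":0,"dy":0,"dz":1,"rx":0,"ry":0,"rz":0},{"grip":1,"dx":0,"dy":0,"dz":1,"rx":0,"ry":0,"rz":0},{"grip":1,"dx":0,"dy":0,"dz":0.7,"rx":0,"ry":0,"rz":0}]'; python3 - <<'E'
from h import *
p=snap('wrist','w50');go(.467,-.1155,.057,3.045)
E
```

```text
time: 51.55
tool_pos: [0.468, -0.1089, 0.0595]
ee_rot: [3.135, 0.005, 3.042]
wrist_force: [-0.3, -0.2, 0.1]
width: 0.0939
pos [ 0.4664 -0.1083  0.0571] rpy [3.134e+00 1.000e-03 3.042e+00] w 0.094 t 51.6
turn units [ 0.09  0.01 -0.03] shift now [-0.05 -0.29  0.  ] shift after turn [-0.05 -0.29  0.  ]
```

View pics/w50.png

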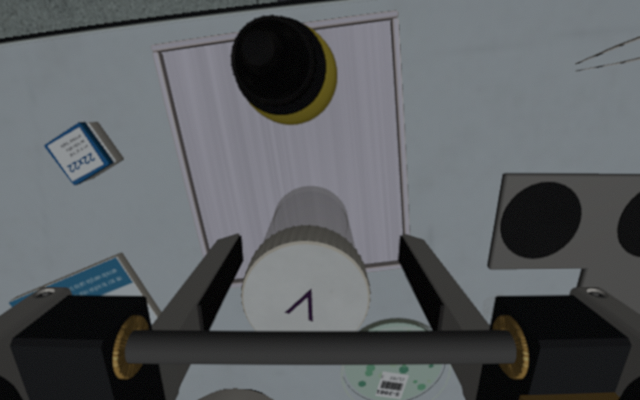

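```bash
python3 -m inch '[{"grip":1,"dx":0,"dy":-0.28,"dz":0,"rx":0,"ry":0,"rz":0},{"grip":0,"dx":0,"dy":0,"dz":0,"rx":0,"ry":0,"rz":0},{"grip":0,"dx":0,"dy":0,"dz":0,"rx":0,"ry":0,"rz":0},{"grip":0,"dx":0,"dy":0,"dz":0,"rx":0,"ry":0,"rz":0},{"grip":0,"dx":0,"dy":0,"dz":0.05,"rx":0,"ry":0,"rz":0},{"grip":0,"dx":0,"dy":0,"dz":0,"rx":0,"ry":0,"rz":0}]'; python3 - <<'E'
from h import *
p=snap('wrist','w51');go(.483,.053,.13,3.045)
E
```

```text
time: 52.35
tool_pos: [0.4667, -0.1149, 0.0581]
ee_rot: [3.135, 0.006, 3.044]
wrist_force: [0.3, -0.1, -0.9]
width: 0.052
pos [ 0.4667 -0.1148  0.0581] rpy [3.135 0.006 3.044] w 0.0523 t 52.4
turn units [ 0.08  0.07 -0.01] shift now [-0.01  6.76 -2.83] shift after turn [-0.    6.74 -2.88]
```

View pics/w51.png

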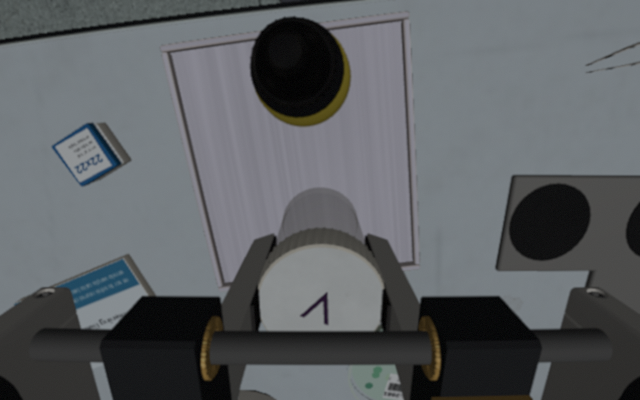

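```bash
python3 -m inch '[{"grip":0,"dx":0,"dy":0,"dz":-1,"rx":0,"ry":0,"rz":0},{"grip":0,"dx":0,"dy":0,"dz":-1,"rx":0,"ry":0,"rz":0},{"grip":0,"dx":0,"dy":0.3,"dz":-0.8,"rx":0,"ry":0,"rz":0},{"grip":0,"dx":0,"dy":1,"dz":0,"rx":0,"ry":0,"rz":0},{"grip":0,"dx":0,"dy":1,"dz":0,"rx":0,"ry":0,"rz":0},{"grip":0,"dx":0,"dy":1,"dz":0,"rx":0,"ry":0,"rz":0},{"grip":0,"dx":0,"dy":1,"dz":0,"rx":0,"ry":0,"rz":0},{"grip":0,"dx":0,"dy":1,"dz":0,"rx":0,"ry":0,"rz":0},{"grip":0,"dx":0,"dy":1,"dz":0,"rx":0,"ry":0,"rz":0}]'; python3 - <<'E'
from h import *
p=snap('wrist','w52');go(.483,.053,.061,3.045)
E
```

```text
time: 53.52
tool_pos: [0.4794, 0.0454, 0.1273]
ee_rot: [3.133, -0.003, 3.04]
wrist_force: [-0.0, 0.6, -1.4]
width: 0.0523
pos [0.4794 0.0483 0.1272] rpy [ 3.129e+00 -3.000e-03  3.042e+00] w 0.0523 t 53.58
turn units [ 0.14 -0.04 -0.04] shift now [-0.13  0.17  2.65] shift after turn [-0.12  0.2   2.65]
```

View pics/w52.png

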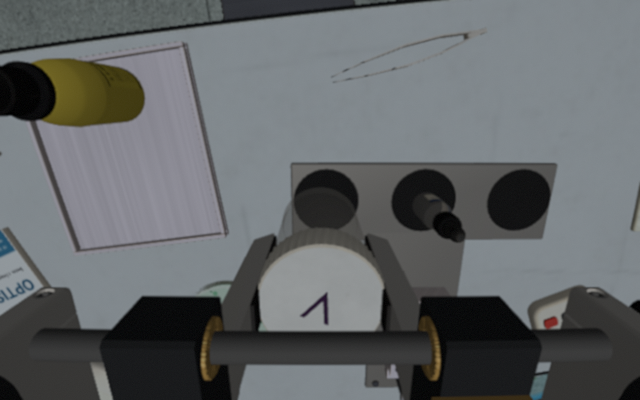

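```bash
python3 -m inch '[{"grip":0,"dx":-0.15,"dy":0.15,"dz":0.5,"rx":0.1,"ry":0,"rz":0},{"grip":0,"dx":0,"dy":0,"dz":1,"rx":0,"ry":0,"rz":0},{"grip":0,"dx":0,"dy":0,"dz":0.9,"rx":0,"ry":0,"rz":0}]'; python3 - <<'E'
from h import *
p=snap('wrist','w53');go(.483,.053,.061,3.045);print(robot.get_obs()['wrist_force'])
E
```

```text
time: 53.95
tool_pos: [0.4847, 0.0516, 0.0653]
ee_rot: [3.14, -0.001, 3.043]
wrist_force: [0.3, 0.5, -2.0]
width: 0.0517
pos [0.4823 0.0515 0.0617] rpy [ 3.14  -0.007  3.042] w 0.0523 t 54.0
turn units [ 0.01 -0.08 -0.03] shift now [-0.02  0.06  0.03] shift after turn [-0.02  0.06  0.03]
[-0.4578924  -0.37996435 -3.38540702]
```

View pics/w53.png

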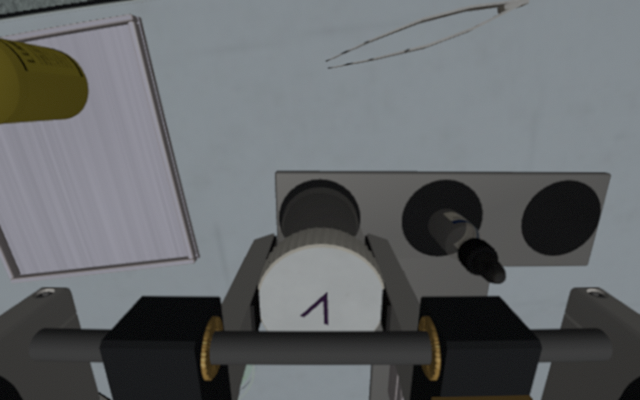

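```bash
python3 -m inch '[{"grip":0,"dx":0,"dy":0.05,"dz":0.14,"rx":0,"ry":0,"rz":0}]'; python3 - <<'E'
from h import *
p=snap('wrist','w54');go(.483,.053,.061,3.045);print(robot.get_obs()['wrist_force'])
E
```

```text
time: 54.12
tool_pos: [0.4825, 0.0518, 0.0601]
ee_rot: [-3.141, -0.008, 3.042]
wrist_force: [-10.2, -2.8, 33.2]
width: 0.0523
pos [0.4828 0.0519 0.0602] rpy [-3.141 -0.007  3.042] w 0.0523 t 54.17
turn units [-0.   -0.08 -0.04] shift now [-0.    0.04 -0.03] shift after turn [-0.    0.04 -0.03]
[-1.20306119  0.27277225  3.68240962]
```

View pics/w54.png

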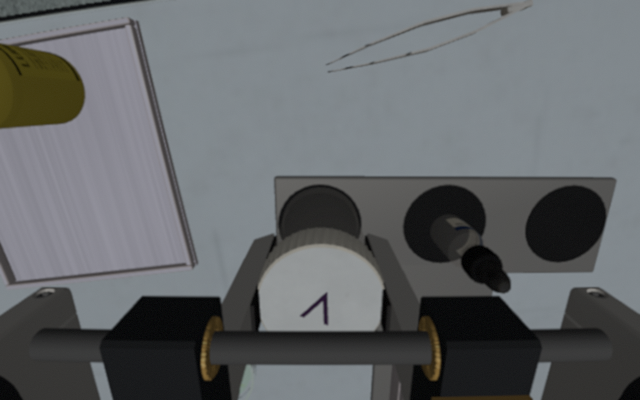

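```bash
python3 -m inch '[{"grip":0.9,"dx":0,"dy":0,"dz":0,"rx":0,"ry":0,"rz":0},{"grip":0.9,"dx":0,"dy":0,"dz":0,"rx":0,"ry":0,"rz":0},{"grip":0.9,"dx":0,"dy":0,"dz":0,"rx":0,"ry":0,"rz":0},{"grip":0.9,"dx":0,"dy":0,"dz":-0.4,"rx":0,"ry":0,"rz":0},{"grip":0.9,"dx":0,"dy":0,"dz":-1,"rx":0,"ry":0,"rz":0},{"grip":0.9,"dx":0,"dy":0,"dz":-1,"rx":0,"ry":0,"rz":0},{"grip":1,"dx":0,"dy":0,"dz":-1,"rx":0,"ry":0,"rz":0},{"grip":1,"dx":0,"dy":0,"dz":-1,"rx":0,"ry":0,"rz":0},{"grip":1,"dx":0,"dy":0,"dz":-1,"rx":0,"ry":0,"rz":0}]'; python3 - <<'E'
from h import *
p=snap('wrist','w55');go(.372,-.1138,.22,3.05)
for q,z in [('immersion_oil',.006),('reagent_yellow',.004),('staining_jar',.006)]:
    for a in spotter.place_of(p,q)[:2]: print(q,round(a['score'],2),np.round(a['pixel'],1),at_z(p,a['pixel'],z))
E
```

```text
time: 55.3
tool_pos: [0.4838, 0.0512, 0.2018]
ee_rot: [-3.141, -0.006, 3.04]
wrist_force: [-0.3, -0.5, 0.1]
width: 0.0941
pos [0.4857 0.0511 0.206 ] rpy [3.141e+00 2.000e-03 3.040e+00] w 0.0939 t 55.35
turn units [ 0.    0.02 -0.11] shift now [ 3.86 -7.02 -0.57] shift after turn [ 3.92 -6.99 -0.56]
immersion_oil 0.97 [399.6 179. ] [0.49108777 0.14220727 0.006     ]
reagent_yellow 0.6 [156.5  91.5] [ 0.3690884  -0.11327504  0.004     ]
reagent_yellow 0.19 [423.3 394.6] [0.81251537 0.16798226 0.004     ]
staining_jar 0.82 [322.1 177.4] [0.48046163 0.05444153 0.006     ]
```

View pics/w55.png

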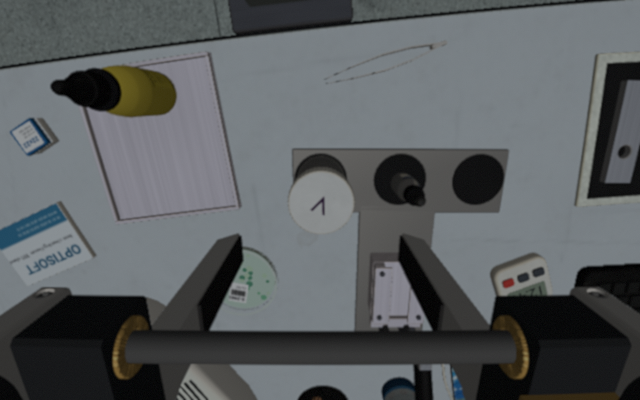

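Jar and dropper are back. Now the yellow bottle.

```bash
python3 -m inch '[{"grip":1,"dx":0.5,"dy":-0.9,"dz":0,"rx":0,"ry":0,"rz":0},{"grip":1,"dx":0.5,"dy":-0.9,"dz":0,"rx":0,"ry":0,"rz":0},{"grip":1,"dx":0.5,"dy":-0.9,"dz":0,"rx":0,"ry":0,"rz":0},{"grip":1,"dx":0.5,"dy":-0.9,"dz":0,"rx":0,"ry":0,"rz":0},{"grip":1,"dx":0.5,"dy":-0.9,"dz":0,"rx":0,"ry":0,"rz":0},{"grip":1,"dx":0.45,"dy":-0.9,"dz":0,"rx":0,"ry":0,"rz":0},{"grip":1,"dx":0.4,"dy":-0.9,"dz":0,"rx":0,"ry":0,"rz":0},{"grip":1,"dx":0.2,"dy":-0.3,"dz":0,"rx":0,"ry":0,"rz":0}]'; python3 - <<'E'
from h import *
p=snap('wrist','w56');go(.3725,-.1138,.075,3.052)
for q,z in [('reagent_yellow',.004)]:
    for a in spotter.place_of(p,q)[:2]: print(q,round(a['score'],2),np.round(a['pixel'],1),at_z(p,a['pixel'],z))
E
```

```text
time: 56.5
tool_pos: [0.3692, -0.1061, 0.1867]
ee_rot: [3.138, -0.031, 3.043]
wrist_force: [-1.0, 0.5, 0.0]
width: 0.0942
pos [ 0.3688 -0.1064  0.1867] rpy [ 3.139 -0.032  3.043] w 0.0938 t 56.55
turn units [ 0.03 -0.36 -0.1 ] shift now [-0.32 -0.29  4.46] shift after turn [-0.17 -0.28  4.47]
reagent_yellow 0.89 [311.2 187.9] [ 0.36903484 -0.11463841  0.004     ]
```

View pics/w56.png

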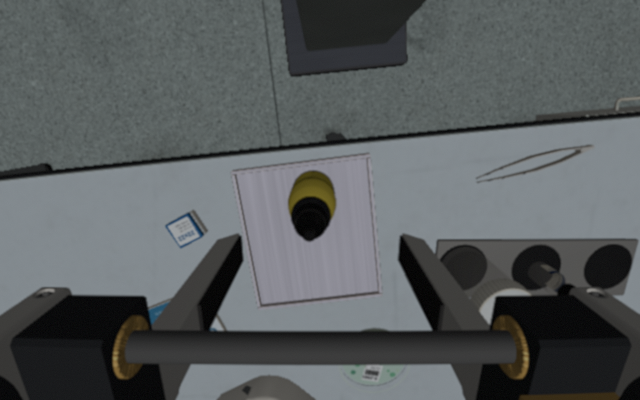

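```bash
python3 -m inch '[{"grip":1,"dx":-0.12,"dy":-0.28,"dz":0,"rx":0,"ry":-0.35,"rz":0},{"grip":1,"dx":0,"dy":0,"dz":1,"rx":0,"ry":0,"rz":0},{"grip":1,"dx":0,"dy":0,"dz":1,"rx":0,"ry":0,"rz":0},{"grip":1,"dx":0,"dy":0,"dz":1,"rx":0,"ry":0,"rz":0},{"grip":1,"dx":0,"dy":0,"dz":1,"rx":0,"ry":0,"rz":0}]'; python3 - <<'E'
from h import *
p=snap('wrist','w57');go(.3725,-.1138,.075,3.052)
E
```

```text
time: 57.22
tool_pos: [0.3762, -0.1123, 0.0862]
ee_rot: [3.14, 0.012, 3.048]
wrist_force: [0.5, 0.4, -0.2]
width: 0.0937
pos [ 0.3739 -0.1112  0.0826] rpy [3.137 0.006 3.048] w 0.0943 t 57.27
turn units [ 0.05  0.06 -0.05] shift now [ 0.05 -0.11  0.3 ] shift after turn [ 0.05 -0.11  0.3 ]
```

View pics/w57.png

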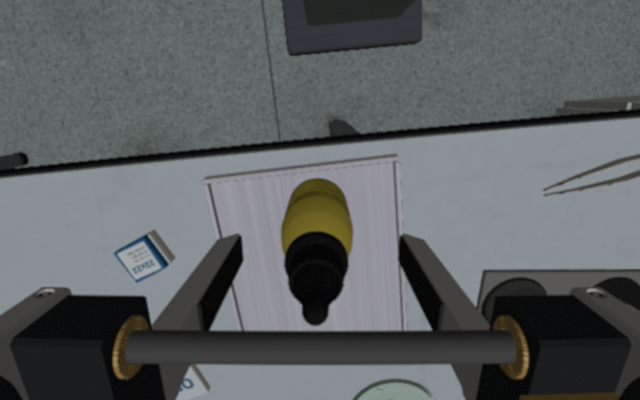

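```bash
python3 -m inch '[{"grip":1,"dx":0.05,"dy":-0.1,"dz":0.3,"rx":0,"ry":0,"rz":0},{"grip":0,"dx":0,"dy":0,"dz":0,"rx":0,"ry":0,"rz":0},{"grip":0,"dx":0,"dy":0,"dz":0,"rx":0,"ry":0,"rz":0},{"grip":0,"dx":0,"dy":0,"dz":0.05,"rx":0,"ry":0,"rz":0},{"grip":0,"dx":0,"dy":0,"dz":0,"rx":0,"ry":0,"rz":0},{"grip":0,"dx":0,"dy":0,"dz":0.05,"rx":0,"ry":0,"rz":0},{"grip":0,"dx":0,"dy":0,"dz":0,"rx":0,"ry":0,"rz":0}]'; python3 - <<'E'
from h import *
p=snap('wrist','w58');go(.4995,.2333,.22,3.05)
E
```

```text
time: 58.15
tool_pos: [0.3747, -0.1142, 0.0751]
ee_rot: [3.139, 0.012, 3.049]
wrist_force: [0.1, -0.7, -1.3]
width: 0.0444
pos [ 0.3746 -0.1141  0.075 ] rpy [3.139 0.012 3.049] w 0.0444 t 58.2
turn units [ 0.03  0.13 -0.01] shift now [-3.75 14.32 -5.72] shift after turn [-3.7 14.3 -5.8]
```

View pics/w58.png

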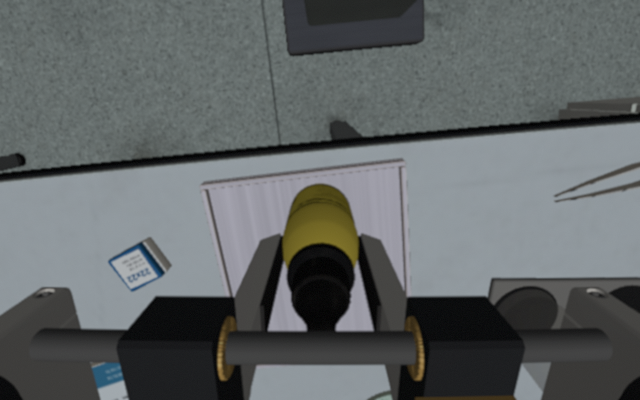

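```bash
python3 -m inch '[{"grip":0,"dx":0,"dy":0,"dz":-1,"rx":0,"ry":0,"rz":0},{"grip":0,"dx":0,"dy":0,"dz":-1,"rx":0,"ry":0,"rz":0},{"grip":0,"dx":0,"dy":0,"dz":-1,"rx":0,"ry":0,"rz":0},{"grip":0,"dx":0,"dy":0,"dz":-1,"rx":0,"ry":0,"rz":0},{"grip":0,"dx":0,"dy":0.3,"dz":-1,"rx":0,"ry":0,"rz":0},{"grip":0,"dx":0,"dy":0.6,"dz":-1,"rx":0,"ry":0,"rz":0},{"grip":0,"dx":-0.2,"dy":1,"dz":-0.3,"rx":0,"ry":0,"rz":0},{"grip":0,"dx":-0.2,"dy":1,"dz":0,"rx":0,"ry":0,"rz":0},{"grip":0,"dx":-0.2,"dy":1,"dz":0,"rx":0,"ry":0,"rz":0},{"grip":0,"dx":-0.2,"dy":1,"dz":0,"rx":0,"ry":0,"rz":0},{"grip":0,"dx":-0.2,"dy":1,"dz":0,"rx":0,"ry":0,"rz":0},{"grip":0,"dx":-0.2,"dy":1,"dz":0,"rx":0,"ry":0,"rz":0}]'; python3 - <<'E'
from h import *
go(.4995,.2333,.22,3.05)
E
```

```text
time: 59.7
tool_pos: [0.4178, 0.0591, 0.2346]
ee_rot: [3.136, 0.004, 3.044]
wrist_force: [0.1, 0.6, -1.2]
width: 0.0446
pos [0.4178 0.0591 0.2346] rpy [3.136 0.004 3.044] w 0.0446 t 59.7
turn units [ 0.06  0.04 -0.07] shift now [-2.57  7.25  0.63] shift after turn [-2.62  7.24  0.59]
```

```bash
python3 -m inch '[{"grip":0,"dx":-0.3,"dy":0.95,"dz":0,"rx":0,"ry":0,"rz":0},{"grip":0,"dx":-0.3,"dy":0.95,"dz":0,"rx":0,"ry":0,"rz":0},{"grip":0,"dx":-0.3,"dy":0.95,"dz":0,"rx":0,"ry":0,"rz":0},{"grip":0,"dx":-0.3,"dy":0.95,"dz":0,"rx":0,"ry":0,"rz":0},{"grip":0,"dx":-0.3,"dy":0.95,"dz":0,"rx":0,"ry":0,"rz":0},{"grip":0,"dx":-0.3,"dy":0.95,"dz":0,"rx":0,"ry":0,"rz":0},{"grip":0,"dx":-0.3,"dy":0.95,"dz":0,"rx":0,"ry":0,"rz":0}]'; python3 - <<'E'
from h import *
p=snap('wrist','w59');go(.4995,.2333,.078,3.05)
E
```

```text
time: 60.58
tool_pos: [0.4866, 0.2252, 0.232]
ee_rot: [3.139, -0.002, 3.045]
wrist_force: [0.4, 0.0, -0.7]
width: 0.0446
pos [0.4873 0.2277 0.2313] rpy [ 3.136e+00 -2.000e-03  3.047e+00] w 0.0446 t 60.62
turn units [ 0.06 -0.03 -0.03] shift now [-0.48  0.23  6.13] shift after turn [-0.46  0.27  6.13]
```

View pics/w59.png

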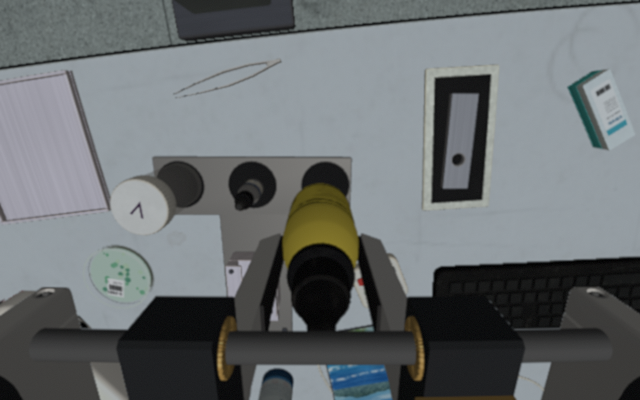

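```bash
python3 -m inch '[{"grip":0,"dx":-0.48,"dy":0.2,"dz":0.2,"rx":0,"ry":0,"rz":0},{"grip":0,"dx":0,"dy":0,"dz":1,"rx":0,"ry":0,"rz":0},{"grip":0,"dx":0,"dy":0,"dz":1,"rx":0,"ry":0,"rz":0},{"grip":0,"dx":0,"dy":0,"dz":1,"rx":0,"ry":0,"rz":0},{"grip":0,"dx":0,"dy":0,"dz":1,"rx":0,"ry":0,"rz":0},{"grip":0,"dx":0,"dy":0,"dz":0.8,"rx":0,"ry":0,"rz":0}]'; python3 - <<'E'
from h import *
p=snap('wrist','w60');go(.4995,.2333,.078,3.05)
E
```

```text
time: 61.38
tool_pos: [0.5031, 0.2296, 0.1011]
ee_rot: [3.138, -0.001, 3.045]
wrist_force: [0.4, -0.3, -0.7]
width: 0.0447
pos [0.5013 0.2289 0.0978] rpy [ 3.14  -0.006  3.044] w 0.0446 t 61.42
turn units [ 0.02 -0.07 -0.06] shift now [0.09 0.17 0.79] shift after turn [0.09 0.17 0.79]
```

View pics/w60.png

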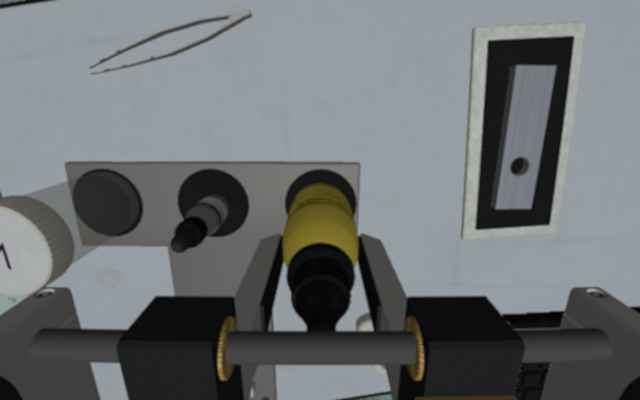

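```bash
python3 -m inch '[{"grip":0,"dx":0.07,"dy":0.17,"dz":0.4,"rx":0,"ry":0,"rz":0},{"grip":0,"dx":0,"dy":0,"dz":0.35,"rx":0,"ry":0,"rz":0}]'; python3 - <<'E'
from h import *
p=snap('wrist','w61');go(.4995,.2333,.078,3.05);print(robot.get_obs()['wrist_force'])
E
```

```text
time: 61.68
tool_pos: [0.5006, 0.2329, 0.0785]
ee_rot: [3.14, -0.005, 3.043]
wrist_force: [0.4, 0.1, -0.9]
width: 0.0447
pos [0.5001 0.2326 0.0774] rpy [ 3.141 -0.007  3.043] w 0.0449 t 61.73
turn units [ 0.01 -0.08 -0.08] shift now [ 0.03  0.03 -0.02] shift after turn [ 0.03  0.03 -0.02]
[-0.75483324 -0.49952979 -0.28348151]
```

View pics/w61.png

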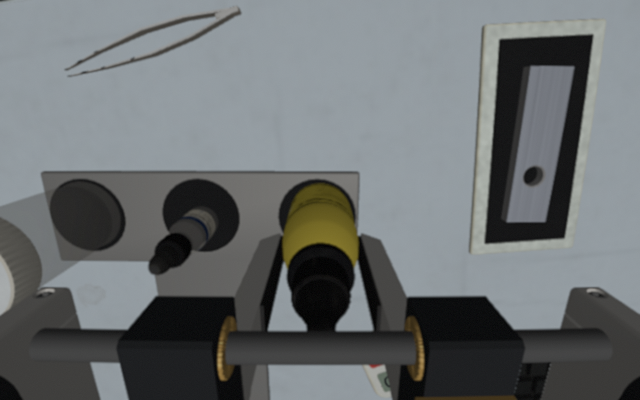

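```bash
python3 -m inch '[{"grip":0,"dx":0,"dy":0,"dz":0.12,"rx":0,"ry":0,"rz":0}]'; python3 - <<'E'
from h import *
p=snap('side');go(.4995,.2333,.078,3.05);print(robot.get_obs()['wrist_force'])
E
```

```text
time: 61.85
tool_pos: [0.5006, 0.2327, 0.0772]
ee_rot: [3.141, -0.006, 3.043]
wrist_force: [-7.1, -2.5, 19.8]
width: 0.0445
pos [0.5006 0.2327 0.0773] rpy [ 3.141 -0.005  3.043] w 0.0446 t 61.9
turn units [ 0.01 -0.06 -0.08] shift now [ 0.05  0.02 -0.03] shift after turn [ 0.05  0.02 -0.03]
[-4.42260147 -1.43936864  7.47538218]
```

```bash
python3 -m inch '[{"grip":0.9,"dx":0,"dy":0,"dz":0,"rx":0,"ry":0,"rz":0},{"grip":0.9,"dx":0,"dy":0,"dz":0,"rx":0,"ry":0,"rz":0},{"grip":0.9,"dx":0,"dy":0,"dz":0,"rx":0,"ry":0,"rz":0},{"grip":0.9,"dx":0,"dy":0,"dz":-0.4,"rx":0,"ry":0,"rz":0},{"grip":0.9,"dx":0,"dy":0,"dz":-1,"rx":0,"ry":0,"rz":0},{"grip":0.9,"dx":0,"dy":0,"dz":-1,"rx":0,"ry":0,"rz":0},{"grip":1,"dx":0,"dy":0,"dz":-1,"rx":0,"ry":0,"rz":0},{"grip":1,"dx":0,"dy":0,"dz":-1,"rx":0,"ry":0,"rz":0},{"grip":1,"dx":0,"dy":0,"dz":-1,"rx":0,"ry":0,"rz":0},{"grip":1,"dx":0,"dy":0,"dz":-1,"rx":0,"ry":0,"rz":0},{"grip":1,"dx":0,"dy":0,"dz":0,"rx":0,"ry":0,"rz":0}]'; python3 - <<'E'
from h import *
go();p=snap('wrist','w62');s=snap('side','s62')
for p in (p,s):
  for q,z in [('immersion_oil',.006),('reagent_yellow',.006),('staining_jar',.006),('coupon',.008),('pad',0)]:
    for a in spotter.place_of(p,q)[:1]: print(q,round(a['score'],2),np.round(a['pixel'],1),at_z(p,a['pixel'],z))
E
```

```text
time: 63.28
tool_pos: [0.5027, 0.2328, 0.2487]
ee_rot: [3.137, 0.003, 3.043]
wrist_force: [-0.1, 0.2, 0.3]
width: 0.0941
pos [0.5027 0.2328 0.2487] rpy [3.137e+00 3.000e-03 3.043e+00] w 0.0941 t 63.27
turn units [0.05 0.03 0.  ] shift now [0. 0. 0.] shift after turn [0. 0. 0.]
immersion_oil 0.94 [245.3 170. ] [0.49253852 0.13977072 0.006     ]
reagent_yellow 0.95 [321.2 164.7] [0.49526799 0.23684456 0.006     ]
staining_jar 0.85 [180.  166.1] [0.47919036 0.05737807 0.006     ]
coupon 0.95 [445.2 127. ] [0.46282611 0.39335413 0.008     ]
pad 0.61 [442.5 125.6] [0.46164863 0.39292859 0.        ]
reagent_yellow 0.63 [346.7 268.8] [0.4898822  0.22642463 0.006     ]
staining_jar 0.81 [351.4 231.1] [0.47207956 0.06207026 0.006     ]
coupon 0.81 [370.1 319.7] [0.45865856 0.38921599 0.008     ]
pad 0.69 [302.7 245.5] [0.5791841  0.12554337 0.        ]
```

View pics/w62.png

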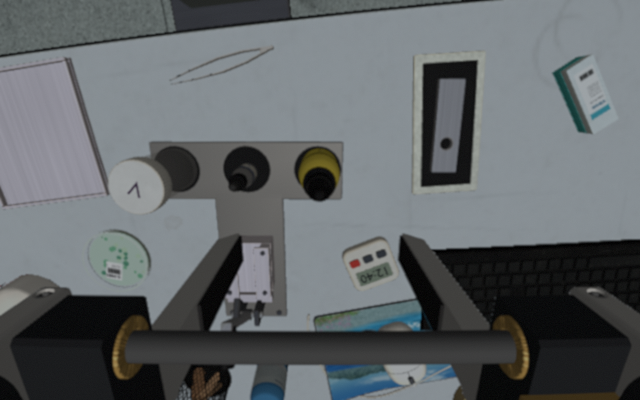

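View pics/s62.png

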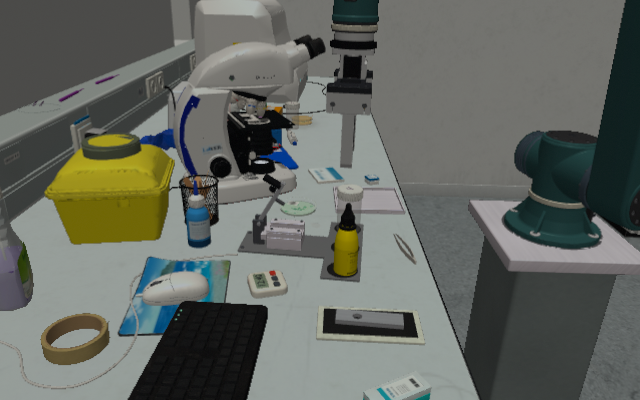

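```bash
python3 - <<'E'
import cv2,numpy as np
from h import *
s=snap('side'); sc=snap('scene','c63')
for a,b,p in (('side0','s62',s),('scene0','c63',sc)):
    o=[]
    for f in (a,b):
        h=cv2.cvtColor(cv2.imread(f'pics/{f}.png'),cv2.COLOR_BGR2HSV)
        m=((h[...,0]>20)&(h[...,0]<35)&(h[...,1]>150)&(h[...,2]>70)).astype(np.uint8)
        if a=='side0': m[:, :320]=0; m[:,380:]=0
        else: m[:,:240]=0; m[:,300:]=0; m[:150]=0
        n,l,st,c=cv2.connectedComponentsWithStats(m); i=1+np.argmax(st[1:,4]); o.append(st[i]); print(f,st[i],c[i],at_z(p,[c[i][0],st[i][1]+st[i][3]],.01))
E
```

```text
side0 [331 228  25  48 994] [343.1498994 251.638833 ] [0.49823076 0.25966424 0.01      ]
s62 [ 334  228   24   48 1000] [345.564 252.263] [0.49367588 0.2594136  0.01      ]
scene0 [265 195  17  19 258] [273.         204.33333333] [0.51366905 0.24799099 0.01      ]
c63 [263 197  17  18 251] [271.15936255 205.27888446] [0.50857208 0.24935725 0.01      ]
```

View pics/c63.png

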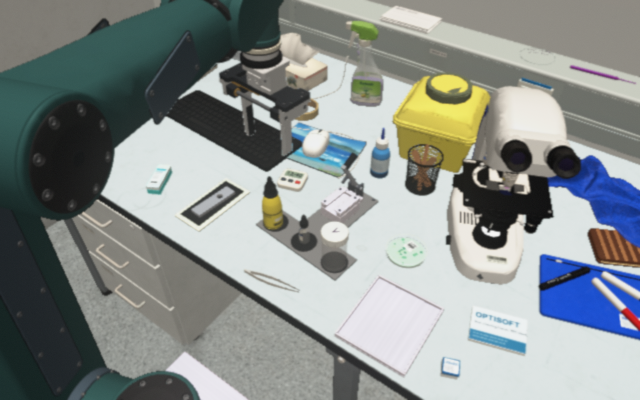

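```bash
python3 -c "
from h import *
o=robot.get_obs();print(o['time'],o['wrist_force'],np.abs(o['qvel']).max()); print(robot.close_job())"
```

```text
63.975 [-0.31024327  0.19718856  0.14976155] 0.0018267347880726952
the job is handed in; nothing more can be done
None
```

The job is handed in at 64 s of the 144 s allowed, with every step done in the required order. `close_job` gives no verdict, so the results below rest on my own camera checks.

1. **Vessels out:** I moved the squeeze bottle, then the jar, then the dropper bottle upright to the tray.
2. **Clamp bar:** I swung it up to about 1.15 rad, judged from the tool's path, and left it there. The last side picture shows it still up.
3. **Coupon:** I slid it straight out about 96 mm and laid it on the pad. After release it measured about 1 mm lengthwise and 3 mm crosswise off the pad's middle, and about 3° off its length. The limits are 15 mm, 12 mm and about 10°.
4. **Vessels back:** I returned the dropper bottle, the jar and then the squeeze bottle to their own spots.

**Last checks:**
- **Standing:** The squeeze bottle and jar stood upright in the last pictures. The dropper bottle did too, though it does not show in the side view.
- **Jar and dropper bottle:** Both came back within roughly 3–4 mm of their start positions. This compares the wrist pictures and the network's readings before and after.
- **Squeeze bottle:** It stands about 5 mm nearer the robot than at the start, inside the 15 mm limit.
- **Robot:** The gripper was open and clear of everything, with wrist force about zero and the arm at rest.
- **Disagreement:** The side camera's network readings for the jar, squeeze bottle and coupon differed from the wrist camera's by up to about 12 mm. In that picture it also took the station for the pad. I relied on the wrist camera and on a direct comparison of the squeeze bottle's outline before and after.

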